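Make up a sowing kit and a feeding kit at the potting counter

ROBOT

A 7-joint arm with a two-finger parallel gripper is mounted at the origin on the work surface. World frame = base frame: x ahead of the robot, y to its left, z up, the work surface at z = 0. Lengths are in m, angles in rad, forces in N, time in s.
With the tool pointing down it reaches from about 0.4 to 0.9 m from the base axis. Payload 5.6 kg.
Tool frame: the origin (TCP) lies midway between the tips of the shut fingers; the grasp point (between the pads) lies 19 mm behind it (bot.pinch_z is the distance from the TCP to the grasp point, in m); z points along the fingers, y is the direction in which the jaws open and shut (so a half turn about z gives the same grasp; the last joint's range is limited). The gripper opens to 92 mm and grips with 3 to 60 N. Pads are 20 mm wide; open, the fingers measure 128 mm over their backs; the gripper's body (75 mm by 189 mm) begins 69 mm behind the grasp point.
Start: joints at [-0.043, 0.468, -0.012, 1.603, 0.006, 1.071, -0.056], TCP at [0.65, -0, 0.215] pointing down, gripper open.
Joint ranges: [-2.53, 2.53], [-0.31, 2.02], [-1.57, 1.55], [0.28, 2.44], [-1.29, 4.43], [0.15, 1.84], [-2.92, 2.92]. Speed limits (rad/s): [2.57, 2.57, 3.14, 3.14, 3.14, 3.14, 3.14].

INTERFACE

Orientations are given as [roll, pitch, yaw] about the fixed x, y, z axes, in that order (R = Rz(yaw) Ry(pitch) Rx(roll)).
In Python, from workcell import bot, camera gives the robot as it stands.
- The arm moves only by the tool jog_arm, never from a script. Its arguments are lists of equal length, an entry for each row: "linear": the shift along the tool's x, y, z in m, a list of three; "delta_rot": the turn, a rotation vector about the tool's x, y, z in rad, a list of three. A call has 1 to 5 rows; each row is the pose to reach, as a shift and turn from the pose commanded when the call began, along the tool's axes at that moment; what a row does not reach only later rows make up. A row lasts 1/10 s, in which the tool goes at most 50 mm and 8.59 degrees, less where a joint would pass 70% of its speed; a pose out of reach is approached as far as the arm can. A call with a gripper value outside its range is refused whole. "grip" is the opening, from 0 (shut) to 1 (fully open), set as the call begins (left out, the last holds). The fingers move at their own pace and stop on an object; "newtons" is the grip in N (left out, the last holds). Time passes only in rows, so rows that repeat a pose let the fingers close. It gives the time, the measured TCP pose, the force and the opening at its end, in the units of the state.
- bot.sense(): the state, without advancing time (a new reading comes with each control period).
- camera(name): name is "scene" or "side" or "wrist"; returns a dict with "frame" (480x640x3 uint8, red, green, blue), "vfov" (degrees; the focal length in pixels is half the picture's height over the tangent of half this angle, whatever the lens; pixels are square), "cx", "cy" (the principal point, pixels), "D" ([k1, k2, p1, p2, k3] as OpenCV has them; the pictures are not rectified), "rvec" (rotation vector, rad) and "tvec" (3), from world to camera coordinates, as OpenCV has them. Camera axes: x right, y down, z forward; pixel columns grow to the right and rows downward; lengths in m; the calibration is good to about 2 mm. A picture is of the moment at which its call begins. There is no depth.
- bot.close_job(): hands the job in, once; it reports no verdict.
The state is a dict: "clock": time; "qpos": joint angles; "dq": joint speeds; "joint_efforts": joint torques, N m; "eef_pos": TCP position; "orientation": TCP orientation; "wrist_force": force on the tool from outside, world axes, zero at the start; "ft_torque": the same for the moment, N m; "gripper_width": opening from 0.0 (shut) to 1.0 (fully open).
Only numpy, scipy, OpenCV 4.12 (cv2) and the standard library are available. Lean on these libraries where they do the work, as an engineer would, in place of code of your own. Each camera call takes 0.05 s, during which the arm holds its last target.

TASK

Make up two kits from the stock in the middle of the counter. The sowing kit goes in the open seed tray: the tall tin standing upright and the dibber lying flat on the tray's floor. The feeding kit goes in the lidded chest: swing the lid up until it stands open, stand the squat tin and the watering rose upright inside, then lower the lid fully shut; leave the blue pot and the jam jar where they stand.

Things in the scene. Friction and masses are not known exactly. Their poses are not given: they have to be found in the camera images.
- tray: Open black plastic seed tray, 180 (x) x 220 (y) x 45 mm high, walls and floor 5 mm thick, fixed to the counter, turned up to 0.2 rad; it stands left or right of the stock, on the side opposite the chest. Origin: centre of its underside; x roughly away from the robot, z up.
- chest: Grey plastic chest, 160 (x) x 200 (y) x 85 mm high without the lid, walls and floor 6 mm thick (inside 148 x 188 x 79 mm), fixed to the counter, turned up to 0.2 rad. Origin: centre of its underside; x roughly away from the robot, z up. Its flat lid (8 mm thick, underside at z = 85.5 mm) is hinged along the far rim: hinge line parallel to y through x = +80, z = 85.5 mm.
- lid (a joint): Angle of the chest's lid, rad: 0 shut, about 1.57 upright, stop at 1.9. It starts shut or a little ajar (up to 0.15). The hinge is stiff: the lid stays wherever it is left and takes about 3 N at the handle to move.
- lid_handle (a point): Middle of the lid's handle, a round steel bar 11 mm thick and 100 mm long, parallel to the hinge, on two arms 90 mm apart, 45 mm in front of the lid's front edge (towards the robot) and free all round. With the lid shut it lies at x = -125, y = 0, z = 103.5 mm in the chest's frame; it moves on an arc of 206 mm about the hinge line, 205 mm from the hinge along the lid and 18 mm above the lid's underside, so that it is the topmost part of the open lid.
- tall_tin: Tall plain aluminium tin, 48 mm across (its slip lid, the top 16 mm, 51 mm across), 85 mm high, standing; about 0.12 kg. Origin: centre of its underside, z up.
- squat_tin: Squat plain aluminium tin, 58 mm across, 40 mm high, standing; about 0.14 kg. Origin: centre of its underside, z up.
- rose: Brass watering rose standing face down: a disc 60 mm across and 10 mm high, narrowing in a cone to a neck 26 mm across between 32 and 62 mm height, where it ends; about 0.13 kg. Origin: centre of its underside, z up.
- dibber: Dibber lying flat, 120 mm long: a square wooden handle 24 x 24 mm, 70 mm long (from x = -60 to +10 mm), then a round tapering steel point up to x = +60 mm; about 0.09 kg, balanced near x = -10 mm. Origin: on its axis, midway along its length, 12 mm above what it lies on; x along it towards the point.
- blue_pot: Bystander: glazed blue pot, 110 mm across the rim, 80 mm high, beyond the stock. Origin: centre of its underside.
- jam_jar: Bystander: glass jam jar with a steel cap, 72 mm across, 100 mm high, beyond the stock. Origin: centre of its underside.
Mind the look-alikes: they are no part of the job. There is more than one size of the rose; the one meant has the size given above.

How it is judged:
By the outcome, as a careful person would: the job done as asked, in the order asked, and still so for the second after the job is handed in, with the robot touching nothing.
It also fails if it takes over 141 s, if anything falls off the work surface, if the arm or the gripper's body presses on something with over 40 N, if the wrist force passes 120 N, or if a joint passes its speed limit or range.

## Working session

There is one attempt and no reset: what is moved stays moved. The work goes in short steps, Python scripts to look and compute and a tool call to move; the robot and the scene stay as the last step left them, time stands still between calls to the robot, and variables do not carry over. Pictures are saved under pics/ and viewed, and the job is handed in when it is done.

Besides the shell and the picture viewer there is one more tool, called after "Emit:" by a JSON object that holds its "api" and its "payload". jog_arm: Moves the arm, as the interface text tells. Its arguments: {"type":"object","properties":{"linear":{"type":"array"},"delta_rot":{"type":"array"},"grip":{"type":"number"},"newtons":{"type":"number"}},"required":["linear","delta_rot"]}

```bash
ls -la; mkdir -p pics; cat > h.py <<'E'
import numpy as np, cv2, pickle
from workcell import bot, camera
def K(c):
    f=240/np.tan(np.radians(c["vfov"])/2)
    return np.array([[f,0,c["cx"]],[0,f,c["cy"]],[0,0,1.]])
def shot(name,fn):
    c=camera(name); cv2.imwrite(f"pics/{fn}.png",cv2.cvtColor(c["frame"],cv2.COLOR_RGB2BGR))
    pickle.dump(c,open(f"pics/{fn}.pkl","wb")); return c
def load(fn): return pickle.load(open(f"pics/{fn}.pkl","rb"))
def proj(c,P):
    return cv2.projectPoints(np.array(P,float).reshape(-1,3),np.array(c["rvec"],float),np.array(c["tvec"],float),K(c),np.array(c["D"],float))[0].reshape(-1,2)
def ray(c,uv):
    u=cv2.undistortPoints(np.array([[uv]],float),K(c),np.array(c["D"],float))[0,0]
    R=cv2.Rodrigues(np.array(c["rvec"],float))[0]; t=np.array(c["tvec"],float).ravel()
    o=-R.T@t; d=R.T@np.array([u[0],u[1],1]); return o,d/np.linalg.norm(d)
def atz(c,uv,z):
    o,d=ray(c,uv); return o+d*(z-o[2])/d[2]
def tri(obs):
    A=np.zeros((3,3));b=np.zeros(3)
    for c,uv in obs:
        o,d=ray(c,uv);M=np.eye(3)-np.outer(d,d);A+=M;b+=M@o
    p=np.linalg.solve(A,b); return p,[np.linalg.norm(proj(c,p)[0]-uv) for c,uv in obs]
E
python3 - <<'E'
from h import *
for n in ["scene","side","wrist"]:
    c=shot(n,n+"0"); print(n,c["vfov"],c["cx"],c["cy"],c["D"],ray(c,(320,240)))
print(bot.sense(),bot.pinch_z)
E
```

```text
total 12
drwxr-xr-x  3 agent agent 4096 Dec  7 00:57 .
drwxr-xr-x 23 root  root  4096 Dec  7 00:57 ..
drwxr-xr-x  2 agent agent 4096 Dec  7 00:57 pics
scene 45.314077770612 318.0750875924588 234.85464492001316 [-0.09935045  0.          0.          0.          0.        ] (array([1.06176341, 0.668378  , 0.70900082]), array([-0.49435238, -0.62015162, -0.60912043]))
side 52.583938761239374 312.8230137173087 238.8724946765055 [-0.00715763  0.          0.          0.          0.        ] (array([ 0.25838407, -0.68983566,  0.82576882]), array([ 0.27448019,  0.64822901, -0.71025332]))
wrist 70.98126951820049 315.7224030560073 240.27562187842776 [-0.04167883  0.          0.          0.          0.        ] (array([0.64934901, 0.0847367 , 0.38429065]), array([ 0.01184008, -0.29647511, -0.95496718]))
{'clock': 0.15, 'qpos': array([-0.04298802,  0.46812989, -0.01158506,  1.60337516,  0.00600794,
        1.0714044 , -0.05628752]), 'dq': array([-1.37722975e-03, -3.15274958e-03,  5.42055233e-04, -3.94521313e-03,
        5.67403298e-05,  2.22224166e-03,  3.26875992e-04]), 'joint_efforts': array([ 5.41294467e-04, -5.20952761e+01, -1.22385321e-02, -2.43975341e+01,
       -5.66028839e-02,  1.53196411e-02,  8.68381130e-05]), 'eef_pos': array([ 6.49573063e-01, -8.40048756e-05,  2.13903653e-01]), 'orientation': array([-3.14031481e+00,  1.15288292e-04,  1.57071957e+00]), 'wrist_force': array([-0.28237003, -0.11051961,  0.89029838]), 'ft_torque': array([-0.06040132,  0.03283319, -0.02878119]), 'gripper_width': 1.0011521951338314} 0.0187
```

View pics/scene0.png

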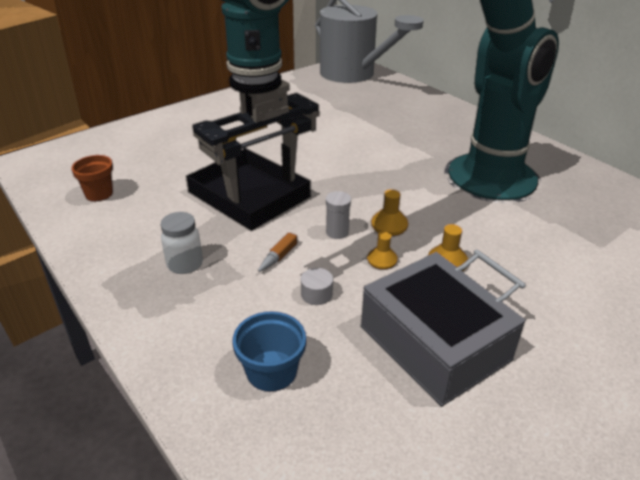

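View pics/side0.png

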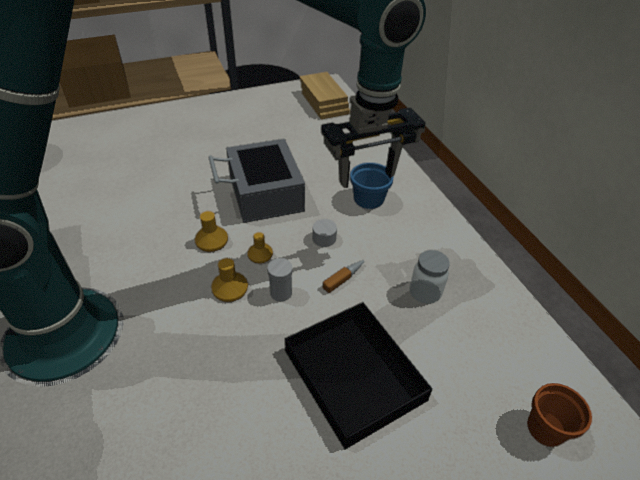

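View pics/wrist0.png

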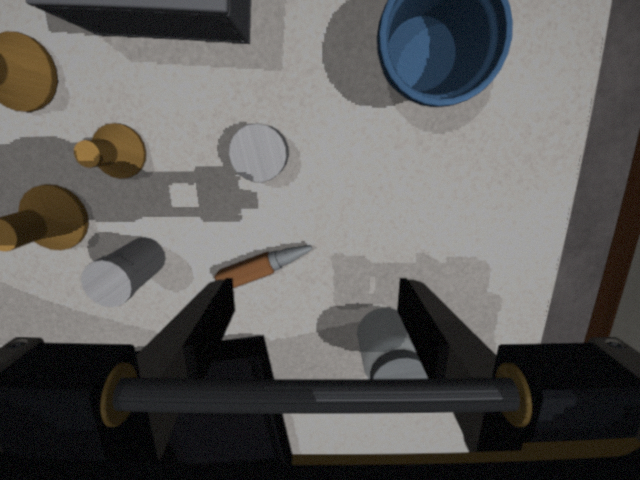

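```bash
python3 - <<'E'
import cv2
a=cv2.imread('pics/scene0.png')[160:310,250:510]; cv2.imwrite('pics/sc_crop.png',cv2.resize(a,None,fx=3,fy=3,interpolation=cv2.INTER_CUBIC))
a=cv2.imread('pics/side0.png')[130:310,180:450]; cv2.imwrite('pics/si_crop.png',cv2.resize(a,None,fx=2.9,fy=2.9,interpolation=cv2.INTER_CUBIC))
E
```

```text
(no output)
```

View pics/sc_crop.png

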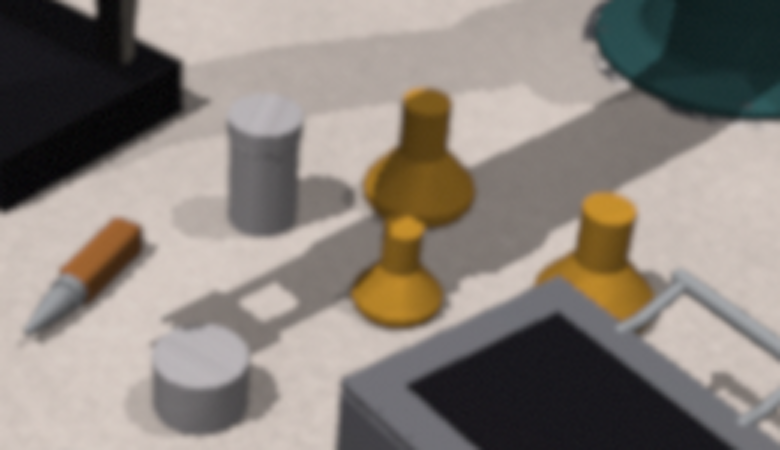

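View pics/si_crop.png

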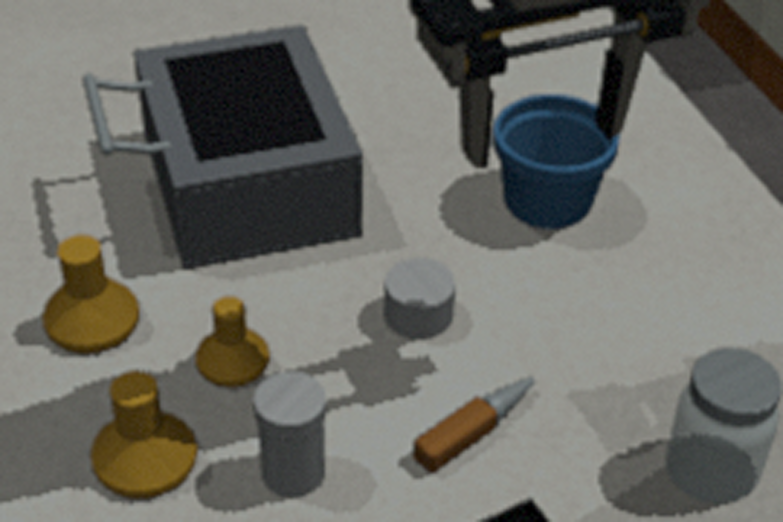

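```bash
python3 - <<'E'
from h import *
s=load('scene0');d=load('side0')
f=lambda p:(p[0]/3+250,p[1]/3+160); g=lambda p:(p[0]/2.9+180,p[1]/2.9+130)
T=dict(A=((428,98),(135,380)),B=((406,229),(230,304)),C=((609,208),(82,245)),tall=((266,112),(290,397)),squat=((202,355),(420,284)),
 dibend=((122,228),(428,455)),dibtip=((28,333),(530,382)),
 chNear=((555,285),(138,55)),chFrontR=((345,385),(185,185)))
for k,(a,b) in T.items():
    p,e=tri([(s,f(a)),(d,g(b))]); print(k,p.round(4),np.round(e,1))
# disc width: view model, extremes at z~5mm
w=dict(A=(364,475,(195)),B=(352,443,295),C=(537,655,295))
for k,(l,r,v) in w.items():
    print(k,'scene w',np.linalg.norm(atz(s,f((l,v)),.008)-atz(s,f((r,v)),.008)))
w=dict(A=(91,197,455),B=(195,270,355),C=(42,139,315))
for k,(l,r,v) in w.items():
    print(k,'side w',np.linalg.norm(atz(d,g((l,v)),.008)-atz(d,g((r,v)),.008)))
E
```

```text
A [ 0.342  -0.0024  0.0829] [0.3 0.3]
B [0.4318 0.0725 0.0591] [0.7 0.6]
C [0.3374 0.1536 0.0803] [0.4 0.4]
tall [ 0.4398 -0.0554  0.0832] [0.5 0.5]
squat [0.5884 0.0661 0.0348] [0.7 0.5]
dibend [ 0.5357 -0.086   0.0135] [0. 0.]
dibtip [ 0.6409 -0.0407  0.0071] [0.1 0. ]
chNear [0.4474 0.244  0.1525] [23.5 16.2]
chFrontR [0.487  0.1692 0.0594] [37.3 27.1]
A scene w 0.07723119625751355
B scene w 0.05860813432585782
C scene w 0.07701308807057579
A side w 0.078547753912336
B side w 0.05950545296186402
C side w 0.07882686393308287
```

```bash
python3 - <<'E'
import cv2
a=cv2.imread('pics/scene0.png')[225:405,345:545]; cv2.imwrite('pics/sc_ch.png',cv2.resize(a,None,fx=3.3,fy=3.3,interpolation=cv2.INTER_CUBIC))
a=cv2.imread('pics/side0.png')[130:230,190:320]; cv2.imwrite('pics/si_ch.png',cv2.resize(a,None,fx=6,fy=6,interpolation=cv2.INTER_CUBIC))
a=cv2.imread('pics/side0.png')[295:455,270:440]; cv2.imwrite('pics/si_tr.png',cv2.convertScaleAbs(cv2.resize(a,None,fx=3.5,fy=3.5,interpolation=cv2.INTER_CUBIC),alpha=1.8))
E
```

```text
(no output)
```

View pics/sc_ch.png

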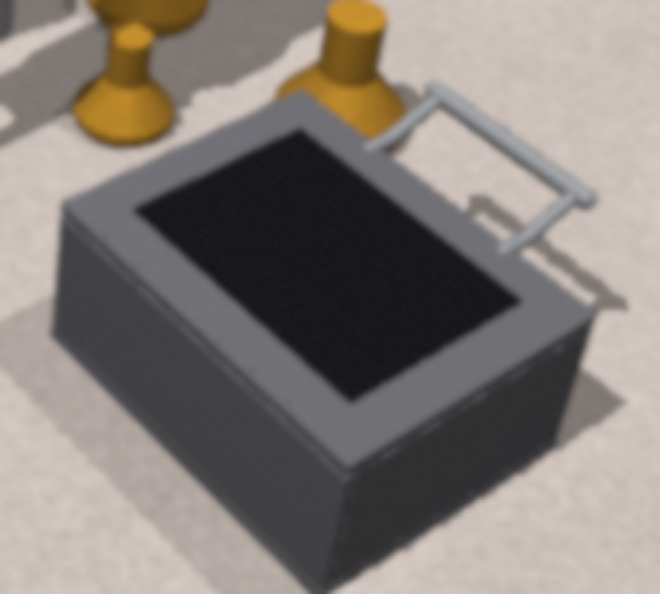

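View pics/si_ch.png

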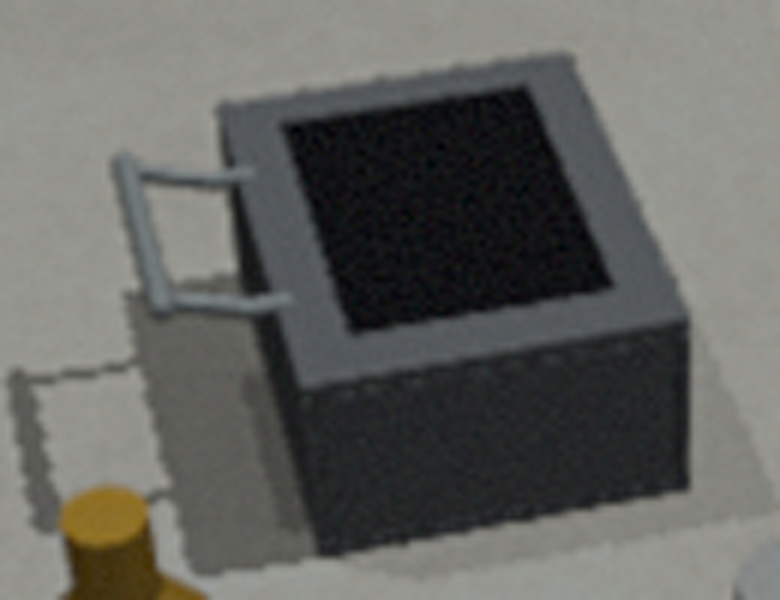

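View pics/si_tr.png

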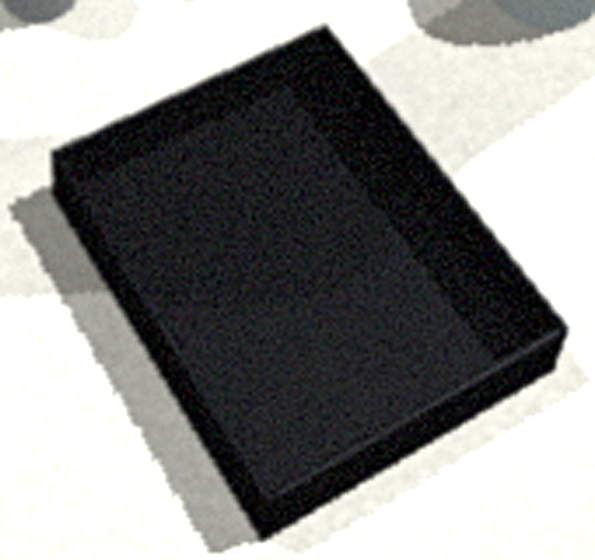

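```bash
cat > fit.py <<'E'
from h import *
from scipy.optimize import least_squares
def chestpts(p,loc):
    x,y,yaw,a=p; out=[]
    for q in loc:
        kind,lx,ly,lz=q
        if kind=='l':
            r=80-lx; hh=lz-85.5
            lx,lz=80-r*np.cos(a)+hh*np.sin(a),85.5+r*np.sin(a)+hh*np.cos(a)
        out.append([x+(np.cos(yaw)*lx-np.sin(yaw)*ly)/1000,y+(np.sin(yaw)*lx+np.cos(yaw)*ly)/1000,lz/1000])
    return np.array(out)
if __name__=="__main__":
    s=load('scene0');d=load('side0')
    L=lambda x,y:('l',x,y,93.5); B=lambda x,y:('b',x,y,0)
    sc=[(B(80,-100),(52,333)),(B(80,100),(320,593)),(B(-80,100),(553,443)),(L(-80,-100),(298,92)),(L(80,-100),(65,203)),(L(80,100),(347,468)),(L(-80,100),(595,315)),
     (('l',-125,-48,103.5),(434,88)),(('l',-125,48,103.5),(590,198))]
    si=[(B(-80,-100),(320,555)),(B(80,-100),(688,488)),(L(-80,-100),(302,385)),(L(80,-100),(688,318)),(L(80,100),(572,55)),(L(-80,100),(221,103)),
     (('l',-125,48,103.5),(122,155)),(('l',-125,-48,103.5),(158,308))]
    us=np.array([q[1] for q in sc])/3.3+[345,225]; ui=np.array([q[1] for q in si])/6+[190,130]
    def res(p): return np.r_[(proj(s,chestpts(p,[q[0] for q in sc]))-us).ravel(),(proj(d,chestpts(p,[q[0] for q in si]))-ui).ravel()]
    r=least_squares(res,[.53,.25,0,0.05],loss='soft_l1'); print('chest',r.x); print(r.fun.reshape(-1,2).round(1).tolist())
    tr=[(('b',-90,110,45),(52,153)),(('b',90,110,45),(325,27)),(('b',90,-110,45),(567,330)),(('b',-90,-110,45),(268,497)),(('b',-90,-110,0),(262,540)),(('b',90,-110,0),(553,370))]
    ut=np.array([q[1] for q in tr])/3.5+[270,295]
    # scene tray visible: full px: leftmost top (188,184), front corner top (251,209?) right (311,185)
    def rt(p): return (proj(d,chestpts([*p,0],[q[0] for q in tr]))-ut).ravel()
    r=least_squares(rt,[.5,-.25,0],loss='soft_l1'); print('tray',r.x); print(r.fun.reshape(-1,2).round(1).tolist())
    print('tray corners in scene',proj(s,chestpts([*r.x,0],[q[0] for q in tr])).round(0).tolist())
E
python3 fit.py
```

```text
chest [ 0.50807143  0.28078494 -0.07215733 -0.01984511]
[[-1.0, -0.4], [-1.0, 1.6], [0.6, 0.1], [0.6, -1.5], [-2.0, -2.0], [0.5, -1.8], [0.7, -0.6], [0.4, 2.3], [-3.2, 0.2], [-0.3, -0.4], [0.5, -0.9], [-0.7, -0.2], [0.6, -1.5], [-0.7, -2.6], [-1.3, -0.5], [0.3, 2.0], [0.2, -0.5]]
tray [ 0.50700998 -0.28932405  0.15394571]
[[-1.2, -1.3], [0.2, -2.2], [1.3, -0.7], [-0.4, 2.0], [-0.4, 0.8], [0.6, -0.1]]
tray corners in scene [[311.0, 179.0], [250.0, 212.0], [185.0, 174.0], [245.0, 146.0], [246.0, 162.0], [187.0, 191.0]]
```

```bash
cat >> h.py <<'E'
def ring(x,y,z,r,n=48):
    t=np.linspace(0,2*np.pi,n); return np.c_[x+r*np.cos(t),y+r*np.sin(t),np.full(n,z)]
def draw(img,c,P,col=(0,0,255),sc=1,off=(0,0)):
    q=((proj(c,P)-off)*sc); cv2.polylines(img,[np.round(q).astype(np.int32)],False,col,1,cv2.LINE_AA)
E
python3 - <<'E'
from h import *
w=load('wrist0');s=load('scene0');d=load('side0')
for k,p in dict(tall=(.4398,-.0554,.083),squat=(.5884,.0661,.038),B=(.4318,.0725,.06),tip=(.641,-.0407,.009),end=(.5357,-.086,.0135)).items(): print(k,proj(w,p).round(1))
f=lambda p:(p[0]/3+250,p[1]/3+160); g=lambda p:(p[0]/2.9+180,p[1]/2.9+130)
for k,(a,b,c) in dict(tall=((266,112),(290,397),(107,283)),squat=((202,355),(420,284),(258,152)),B=((406,229),(230,304),(88,153)),tip=((26,337),(532,380),(313,247)),end=((122,228),(428,455),(223,276))).items():
    p,e=tri([(s,f(a)),(d,g(b)),(w,c)]); print(k,p.round(4),np.round(e,1))
# jar cap/ pot
p,e=tri([(s,(179,225)),(d,(433,263))]);print('jar',p,e)
p,e=tri([(s,(269,340)),(d,(371,177))]);print('pot',p,e)
E
```

```text
tall [[105.7 284.6]]
squat [[255.3 155.4]]
B [[ 87.8 151.3]]
tip [[308.9 247.2]]
end [[221.9 284. ]]
tall [ 0.4403 -0.0547  0.0826] [0.8 0.4 1.1]
squat [0.5895 0.0678 0.0345] [1.1 0.7 1.8]
B [0.4315 0.0717 0.0593] [0.8 0.6 0.9]
tip [ 0.6443 -0.0397  0.0069] [0.5 0.5 1.7]
end [ 0.5367 -0.0819  0.0114] [2.1 1.  4.1]
jar [ 0.73627122 -0.15784366  0.08875949] [np.float64(0.38010722266006136), np.float64(0.345213207849049)]
pot [0.75388539 0.16382303 0.06989898] [np.float64(0.5774111676189324), np.float64(0.34190818496078496)]
```

Emit:
{"api": "jog_arm", "payload": {"linear": [[-0.015,-0.05,0],[-0.03,-0.1,0],[-0.045,-0.15,0],[-0.055,-0.2,0],[-0.055,-0.21,0]], "delta_rot": [[0,0,0],[0,0,0],[0,0,0],[0,0,0],[0,0,0]], "grip": 0.85}}

```text
clock: 0.65
eef_pos: [0.4353, -0.0564, 0.2141]
orientation: [-3.139, 0.0, 1.568]
wrist_force: [-0.3, -0.4, 0.4]
gripper_width: 0.853
```

```bash
python3 - <<'E'
from h import *
c=shot('wrist','wrist1'); print({k:np.round(v,4) for k,v in bot.sense().items() if k in('eef_pos','orientation','clock','wrist_force','gripper_width')})
E
```

```text
{'clock': np.float64(0.7), 'eef_pos': array([ 0.4346, -0.0561,  0.2143]), 'orientation': array([-3.1384e+00,  2.0000e-04,  1.5685e+00]), 'wrist_force': array([-3.0786,  0.7543, -0.656 ]), 'gripper_width': np.float64(0.8467)}
```

View pics/wrist1.png

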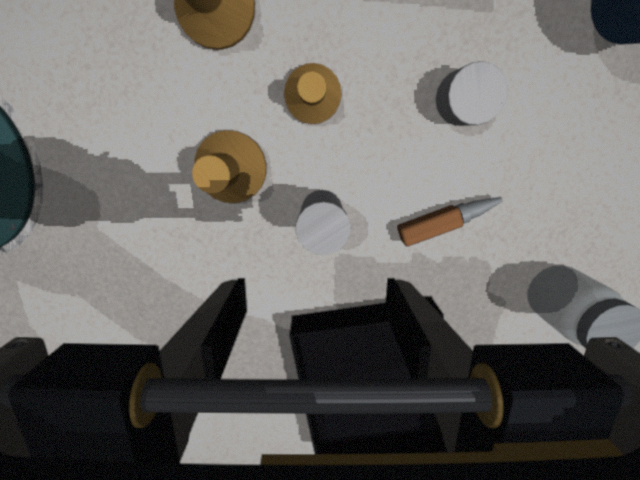

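```bash
python3 - <<'E'
from h import *
w=load('wrist0');w1=load('wrist1');s=load('scene0');d=load('side0')
f=lambda p:(p[0]/3+250,p[1]/3+160); g=lambda p:(p[0]/2.9+180,p[1]/2.9+130)
for k,(a,b,c,e) in dict(tall=((266,112),(290,397),(107,283),(322,228)),squat=((202,355),(420,284),(258,152),(476,93)),B=((406,229),(230,304),(88,153),(312,87)),tip=((26,337),(532,380),(313,247),(500,200))).items():
    p,r=tri([(s,f(a)),(d,g(b)),(w,c),(w1,e)]); q,r2=tri([(w,c),(w1,e)]);print(k,p.round(4),np.round(r,1),'wr only',q.round(4),np.round(r2,1))
im=cv2.imread('pics/wrist1.png')
for (x,y,z,r) in [(.44,-.0547,.085,.0255),(.5895,.0675,.04,.029),(.4315,.0717,.062,.013),(.4315,.0717,.008,.03)]: draw(im,w1,ring(x,y,z,r))
cv2.imwrite('pics/ov1.png',cv2.resize(im[40:280,180:540],None,fx=2.2,fy=2.2))
E
```

```text
tall [ 0.4404 -0.0543  0.0826] [0.8 0.5 0.8 0.7] wr only [ 0.4406 -0.0541  0.0818] [0.1 0.1]
squat [0.5899 0.0682 0.035 ] [1.1 0.9 1.3 1.4] wr only [0.5908 0.0692 0.0348] [0. 0.]
B [0.4315 0.0714 0.0592] [1.  0.6 0.5 1. ] wr only [0.4316 0.0707 0.0598] [0.3 0.3]
tip [ 0.6445 -0.04    0.0074] [0.8 0.7 1.3 1.2] wr only [ 0.6458 -0.0412  0.007 ] [0.1 0.1]
```

View pics/ov1.png

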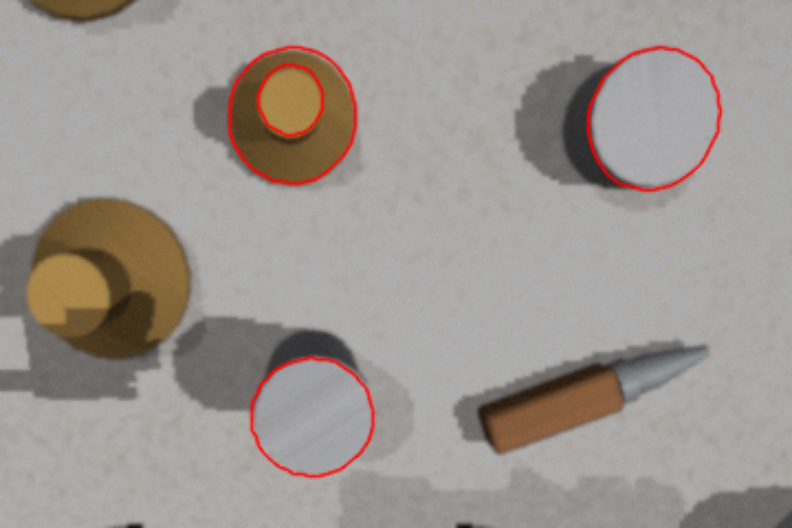

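Emit:
{"api": "jog_arm", "payload": {"linear": [[0,0,0.05],[0,0,0.1],[0,0,0.14],[0,0,0.165],[0,0,0.175]], "delta_rot": [[0,0,0],[0,0,0],[0,0,0],[0,0,0],[0,0,0]]}}

```text
clock: 1.2
eef_pos: [0.4387, -0.0548, 0.0371]
orientation: [-3.137, -0.0, 1.571]
wrist_force: [-0.3, -0.1, -0.1]
gripper_width: 0.851
```

Emit:
{"api": "jog_arm", "payload": {"linear": [[0,0,0],[0,0,0],[0,0,0],[0,0,0],[0,0,0]], "delta_rot": [[0,0,0],[0,0,0],[0,0,0],[0,0,0],[0,0,0]], "grip": 0.3, "newtons": 20}}

```text
clock: 1.7
eef_pos: [0.4414, -0.0551, 0.0408]
orientation: [3.138, 0.0, 1.571]
wrist_force: [1.6, 0.1, 5.3]
gripper_width: 0.545
```

Emit:
{"api": "jog_arm", "payload": {"linear": [[0,0,0],[0,0,0],[0,0,-0.01],[0,0,-0.02],[0,0,-0.02]], "delta_rot": [[0,0,0],[0,0,0],[0,0,0],[0,0,0],[0,0,0]]}}

```text
clock: 2.2
eef_pos: [0.4409, -0.0551, 0.061]
orientation: [3.139, 0.0, 1.571]
wrist_force: [-1.0, -0.1, -1.8]
gripper_width: 0.549
```

Emit:
{"api": "jog_arm", "payload": {"linear": [[0,0,-0.04],[-0.03,0.014,-0.075],[-0.07,0.033,-0.08],[-0.11,0.052,-0.08],[-0.145,0.068,-0.08]], "delta_rot": [[0,0,0],[0,0,0],[0,0,0],[0,0,0],[0,0,0]]}}

```text
clock: 2.7
eef_pos: [0.5087, -0.2022, 0.1403]
orientation: [3.14, 0.001, 1.57]
wrist_force: [0.1, 0.5, -1.3]
gripper_width: 0.548
```

Emit:
{"api": "jog_arm", "payload": {"linear": [[-0.015,0.006,0],[-0.019,0.008,0],[-0.019,0.008,0],[-0.019,0.008,0],[-0.019,0.008,0]], "delta_rot": [[0,0,0],[0,0,0],[0,0,0],[0,0,0],[0,0,0]]}}

```text
clock: 3.2
eef_pos: [0.5157, -0.2172, 0.1396]
orientation: [-3.141, -0.001, 1.573]
wrist_force: [0.0, -0.8, -0.9]
gripper_width: 0.549
```

```bash
python3 - <<'E'
from h import *
from fit import chestpts
c=shot('side','side2'); b=shot('wrist','wrist2')
for n,cc in (('side2',c),('wrist2',b)):
    im=cv2.imread(f'pics/{n}.png')
    T=(.507,-.2893,.154,0)
    draw(im,cc,chestpts(T,[('b',a*90,q*110,45) for a,q in((-1,-1),(1,-1),(1,1),(-1,1),(-1,-1))]))
    draw(im,cc,chestpts(T,[('b',a*85,q*105,5) for a,q in((-1,-1),(1,-1),(1,1),(-1,1),(-1,-1))]),(0,255,0))
    if n=='side2': im=cv2.resize(im[200:470,220:460],None,fx=2.2,fy=2.2)
    cv2.imwrite(f'pics/{n}o.png',im)
E
```

```text
(no output)
```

View pics/side2o.png

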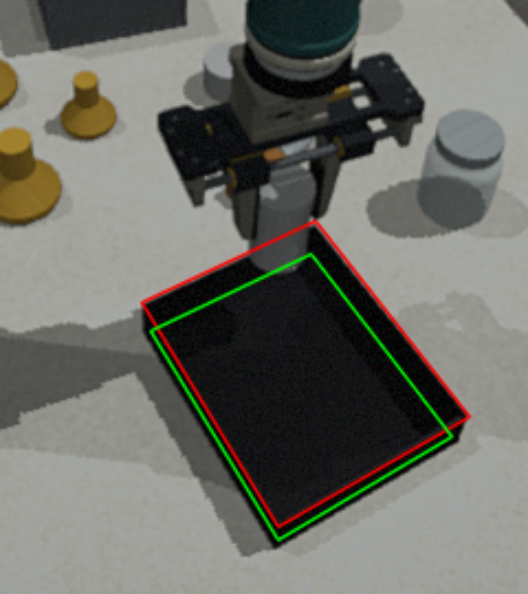

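View pics/wrist2o.png

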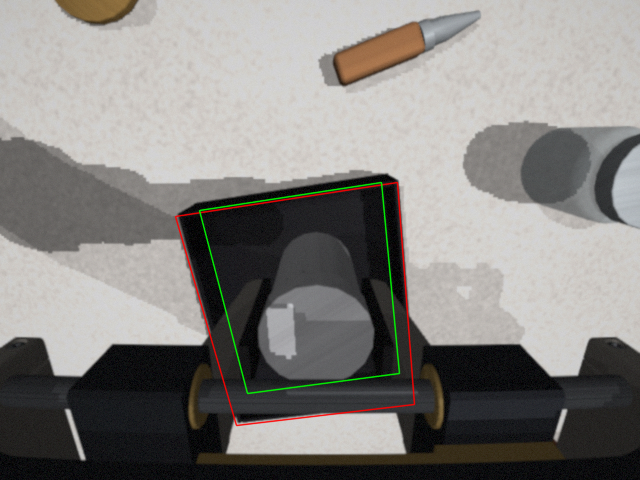

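Emit:
{"api": "jog_arm", "payload": {"linear": [[0,0,0.03],[0,0,0.06],[0,0,0.08],[0,0,0.09],[0,0,0.094]], "delta_rot": [[0,0,0],[0,0,0],[0,0,0],[0,0,0],[0,0,0]]}}

```text
clock: 3.8
eef_pos: [0.5153, -0.2183, 0.0457]
orientation: [-3.139, -0.001, 1.571]
wrist_force: [-9.4, 3.6, 27.4]
gripper_width: 0.547
```

Emit:
{"api": "jog_arm", "payload": {"linear": [[0,0,0],[0,0,0.001],[0,0,0.001]], "delta_rot": [[0,0,0],[0,0,0],[0,0,0]]}}

```text
clock: 4.1
eef_pos: [0.517, -0.2192, 0.0458]
orientation: [3.139, 0.001, 1.571]
wrist_force: [-0.5, 0.7, 4.6]
gripper_width: 0.548
```

Emit:
{"api": "jog_arm", "payload": {"linear": [[0,0,0],[0,0,0],[0,0,0],[0,0,-0.02],[0,0,-0.06]], "delta_rot": [[0,0,0],[0,0,0],[0,0,0],[0,0,0],[0,0,0]], "grip": 0.72}}

```text
clock: 4.6
eef_pos: [0.5136, -0.2181, 0.1024]
orientation: [-3.135, -0.002, 1.571]
wrist_force: [0.9, -0.7, -0.3]
gripper_width: 0.723
```

Emit:
{"api": "jog_arm", "payload": {"linear": [[0,0,-0.04],[0,0,-0.08],[0,0,-0.095],[0,0,-0.095],[0,0,-0.095]], "delta_rot": [[0,0,0],[0,0,0],[0,0,0],[0,0,0],[0,0,0]]}}

```text
clock: 5.1
eef_pos: [0.5155, -0.2189, 0.1989]
orientation: [-3.141, -0.0, 1.571]
wrist_force: [-0.2, 0.5, 0.1]
gripper_width: 0.724
```

```bash
python3 - <<'E'
from h import *
from fit import chestpts
c=shot('side','side3'); b=shot('wrist','wrist3'); print(bot.sense()['eef_pos'])
im=np.hstack([cv2.imread('pics/side3.png')[200:440,200:440],cv2.imread('pics/wrist3.png')[0:240,200:520]]); cv2.imwrite('pics/v3.png',cv2.resize(im,None,fx=1.4,fy=1.4))
E
```

```text
[ 0.51493455 -0.2186486   0.19783195]
```

View pics/v3.png

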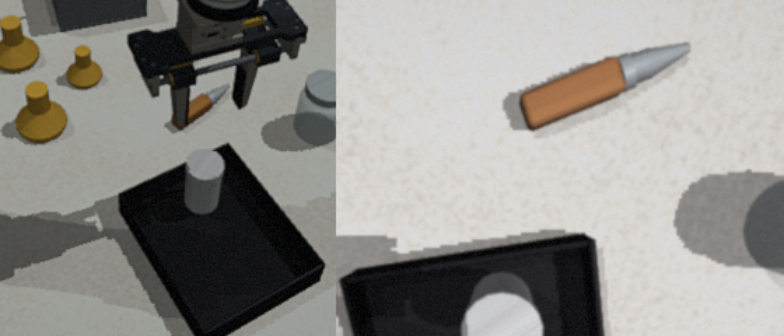

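View pics/wrist3.png

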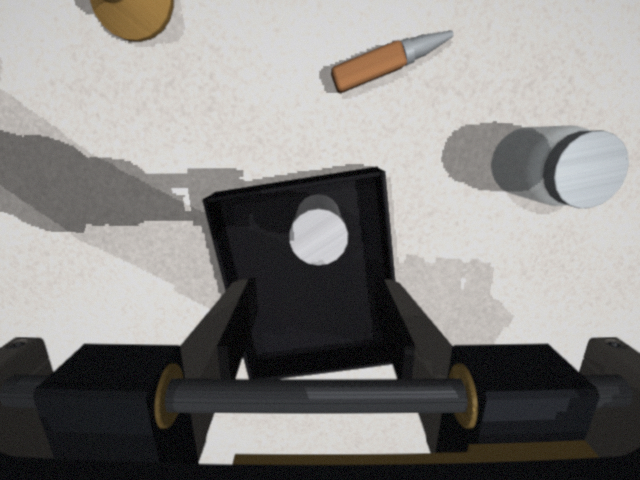

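```bash
python3 - <<'E'
from h import *
b=load('wrist3')
f=lambda u,v:((u-336)/1.4+200,v/1.4)
e=atz(b,f(528,112),.024); j=atz(b,f(618,74),.024); t=atz(b,f(689,45),.012)
print(e,j,t,np.linalg.norm(t-e),np.linalg.norm(j-e),np.arctan2(*(t-e)[[1,0]]),np.arctan2(*(j-e)[[1,0]]))
from scipy.optimize import least_squares
O=np.array([f(523,96),f(535,128),f(610,58),f(626,90),f(689,45)])
L=np.array([(-60,12,12),(-60,-12,12),(10,12,12),(10,-12,12),(60,0,0)])/1000
def pts(p):
    c,s=np.cos(p[2]),np.sin(p[2]); return np.c_[p[0]+c*L[:,0]-s*L[:,1],p[1]+s*L[:,0]+c*L[:,1],L[:,2]+.012]
r=least_squares(lambda p:(proj(b,pts(p))-O).ravel(),[.585,-.063,.4]); print(r.x,r.fun.reshape(-1,2).round(1).tolist())
p=r.x; g=p[:2]-.010*np.array([np.cos(p[2]),np.sin(p[2])]); print('grasp',g)
w1=load('wrist1'); im=cv2.imread('pics/wrist1.png'); 
P=pts(p); draw(im,w1,P[[0,1,3,2,0]]);draw(im,w1,P[[4]].repeat(2,0)); draw(im,w1,ring(P[4][0],P[4][1],.012,.002))
im3=cv2.imread('pics/wrist3.png'); draw(im3,b,P[[0,1,3,2,0]]);draw(im3,b,ring(P[4][0],P[4][1],.012,.002))
cv2.imwrite('pics/ov3.png',cv2.resize(np.hstack([im[180:260,380:520],im3[20:100,320:460]]),None,fx=2.8,fy=2.8))
E
```

```text
[ 0.53469241 -0.08288484  0.024     ] [ 0.59394475 -0.05910491  0.024     ] [ 0.64403485 -0.03773615  0.012     ] 0.11890404758237681 0.0638461061200536 0.39158678193507124 0.3816552287847131
[ 0.58789268 -0.06142936  0.39476815] [[-3.5, 0.5], [-2.7, 2.9], [5.0, -3.6], [1.9, -0.2], [-0.8, 0.7]]
grasp [ 0.57866182 -0.0652753 ]
```

View pics/ov3.png

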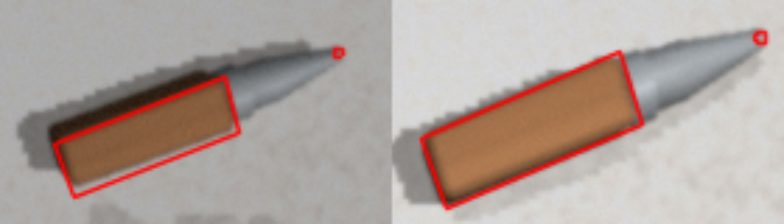

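Emit:
{"api": "jog_arm", "payload": {"linear": [[0.03,0.012,0],[0.07,0.028,0],[0.11,0.045,0],[0.14,0.058,0],[0.154,0.063,0]], "delta_rot": [[0,0,0.14],[0,0,0.28],[0,0,0.42],[0,0,0.56],[0,0,0.7]], "grip": 0.5}}

```text
clock: 5.7
eef_pos: [0.5792, -0.0607, 0.1976]
orientation: [-3.139, 0.001, 0.87]
wrist_force: [-0.8, 0.3, 0.3]
gripper_width: 0.499
```

Emit:
{"api": "jog_arm", "payload": {"linear": [[0,0,0.03],[0,0,0.06],[0,0,0.1],[0,0,0.12],[0,0,0.12]], "delta_rot": [[0,0,0.14],[0,0,0.28],[0,0,0.42],[0,0,0.48],[0,0,0.48]]}}

```text
clock: 6.2
eef_pos: [0.5753, -0.0647, 0.0749]
orientation: [-3.138, 0.009, 0.391]
wrist_force: [0.8, -0.2, -0.4]
gripper_width: 0.499
```

```bash
python3 - <<'E'
from h import *
print(bot.sense()['eef_pos'],bot.sense()['orientation']); shot('wrist','wrist4')
E
```

```text
[ 0.57533501 -0.0647138   0.07489742] [-3.13837407  0.0088086   0.39095562]
```

View pics/wrist4.png

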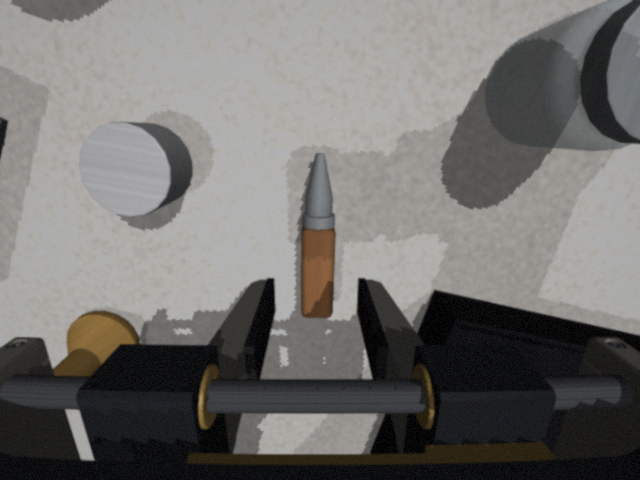

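Emit:
{"api": "jog_arm", "payload": {"linear": [[0,0,0.025],[0,0,0.045],[0,0,0.06],[0,0,0.068],[0,0,0.072]], "delta_rot": [[0,0,0],[0,0,0],[0,0,0],[0,0,0],[0,0,0]]}}

```text
clock: 6.75
eef_pos: [0.5792, -0.0652, 0.0075]
orientation: [3.142, -0.0, 0.391]
wrist_force: [-0.2, 1.2, 0.7]
gripper_width: 0.502
```

Emit:
{"api": "jog_arm", "payload": {"linear": [[0,0,0],[0,0,0.003],[0,0,0.004]], "delta_rot": [[0,0,0],[0,0,0],[0,0,0]]}}

```text
clock: 7.05
eef_pos: [0.5794, -0.065, 0.004]
orientation: [3.141, -0.001, 0.391]
wrist_force: [-0.1, -1.0, 0.7]
gripper_width: 0.505
```

Emit:
{"api": "jog_arm", "payload": {"linear": [[0,0,0],[0,0,0],[0,0,0],[0,0,0],[0,0,0]], "delta_rot": [[0,0,0],[0,0,0],[0,0,0],[0,0,0],[0,0,0]], "grip": 0.0}}

```text
clock: 7.55
eef_pos: [0.5791, -0.065, 0.0038]
orientation: [3.142, -0.0, 0.391]
wrist_force: [-0.5, 0.4, 1.1]
gripper_width: 0.259
```

Emit:
{"api": "jog_arm", "payload": {"linear": [[0,0,-0.03],[0,0,-0.07],[0,0,-0.11],[0,0,-0.14],[0,0,-0.146]], "delta_rot": [[0,0,0],[0,0,0],[0,0,0.08],[0,0,0.18],[0,0,0.236]]}}

```text
clock: 8.05
eef_pos: [0.5813, -0.0654, 0.1536]
orientation: [3.141, -0.007, 0.151]
wrist_force: [-0.5, -0.6, -0.8]
gripper_width: 0.258
```

```bash
cat >> h.py <<'E'
def dl(cur,tgt):
    "cur/tgt: x,y,z,psi -> tool linear, rot"
    d=np.array(tgt[:3])-np.array(cur[:3]);p=cur[3]
    return np.round([np.cos(p)*d[0]+np.sin(p)*d[1],np.sin(p)*d[0]-np.cos(p)*d[1],-d[2]],4), round(-(tgt[3]-p),3)
E
python3 -c "
from h import *
print(dl((.579,-.065,.15,.154),(.5055,-.3451,.15,.154)))"
```

```text
(array([-0.1156,  0.2655, -0.    ]), -0.0)
```

Emit:
{"api": "jog_arm", "payload": {"linear": [[-0.012,0.027,0],[-0.03,0.07,0],[-0.05,0.115,0],[-0.07,0.16,0],[-0.088,0.202,0]], "delta_rot": [[0,0,0],[0,0,0],[0,0,0],[0,0,0],[0,0,0]]}}

```text
clock: 8.55
eef_pos: [0.5221, -0.2802, 0.1495]
orientation: [3.141, 0.0, 0.154]
wrist_force: [0.9, -0.5, -0.3]
gripper_width: 0.259
```

Emit:
{"api": "jog_arm", "payload": {"linear": [[-0.016,0.036,0],[-0.024,0.055,0],[-0.0275,0.0635,0],[-0.0275,0.0635,0],[-0.0275,0.0635,0]], "delta_rot": [[0,0,0],[0,0,0],[0,0,0],[0,0,0],[0,0,0]]}}

```text
clock: 9.05
eef_pos: [0.5064, -0.3433, 0.1493]
orientation: [-3.14, -0.0, 0.157]
wrist_force: [0.1, 0.3, -0.9]
gripper_width: 0.263
```

```bash
python3 - <<'E'
from h import *
shot('wrist','wrist5'); shot('side','side5'); print(bot.sense()['eef_pos'])
im=np.hstack([cv2.imread('pics/side5.png')[190:450,200:460],cv2.imread('pics/wrist5.png')[:,0:640][110:370,140:500]]); cv2.imwrite('pics/v5.png',cv2.resize(im,None,fx=1.25,fy=1.25))
E
```

```text
[ 0.50676101 -0.34304986  0.14943879]
```

View pics/v5.png

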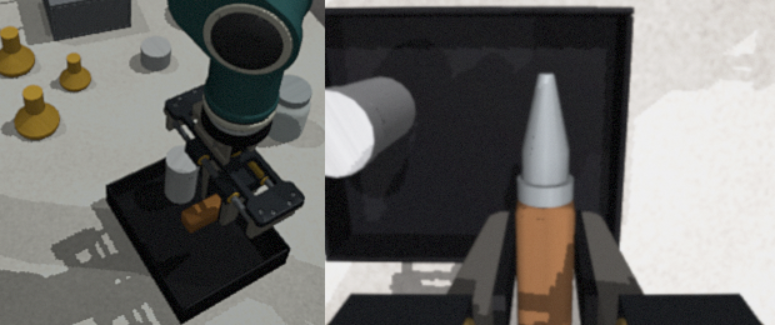

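Emit:
{"api": "jog_arm", "payload": {"linear": [[0,0.003,0.03],[0,0.005,0.07],[0,0.005,0.1],[0,0.005,0.12],[0,0.005,0.13]], "delta_rot": [[0,0,0],[0,0,0],[0,0,0],[0,0,0],[0,0,0]]}}

```text
clock: 9.65
eef_pos: [0.5063, -0.3478, 0.0175]
orientation: [-3.139, 0.002, 0.157]
wrist_force: [0.1, 0.1, -0.8]
gripper_width: 0.26
```

Emit:
{"api": "jog_arm", "payload": {"linear": [[0,0,0.004],[0,0,0.008],[0,0,0.01],[0,0,0.01],[0,0,0.01]], "delta_rot": [[0,0,0],[0,0,0],[0,0,0],[0,0,0],[0,0,0]]}}

```text
clock: 10.15
eef_pos: [0.507, -0.3504, 0.0103]
orientation: [3.141, -0.001, 0.155]
wrist_force: [0.2, 0.6, -0.3]
gripper_width: 0.259
```

Emit:
{"api": "jog_arm", "payload": {"linear": [[0,0,0],[0,0,0],[0,0,-0.01],[0,0,-0.04],[0,0,-0.08]], "delta_rot": [[0,0,0],[0,0,0],[0,0,0],[0,0,0],[0,0,0]], "grip": 0.37}}

```text
clock: 10.65
eef_pos: [0.5054, -0.3495, 0.0896]
orientation: [-3.14, 0.003, 0.155]
wrist_force: [0.7, -0.9, 0.5]
gripper_width: 0.373
```

Emit:
{"api": "jog_arm", "payload": {"linear": [[0,0,-0.04],[0,0,-0.08],[0,0,-0.12],[0,0,-0.14],[0,0,-0.14]], "delta_rot": [[0,0,0],[0,0,0],[0,0,0],[0,0,0],[0,0,0]]}}

```text
clock: 11.15
eef_pos: [0.5082, -0.3515, 0.2342]
orientation: [3.137, -0.006, 0.154]
wrist_force: [0.5, -0.4, -0.4]
gripper_width: 0.37
```

```bash
python3 - <<'E'
from h import *
shot('wrist','wrist6'); shot('side','side6'); print(bot.sense()['eef_pos'])
im=np.hstack([cv2.imread('pics/side6.png')[190:450,200:460],cv2.imread('pics/wrist6.png')[:,0:640][110:370,140:500]]); cv2.imwrite('pics/v6.png',cv2.resize(im,None,fx=1.25,fy=1.25))
E
```

```text
[ 0.50639945 -0.34991352  0.22991874]
```

View pics/v6.png

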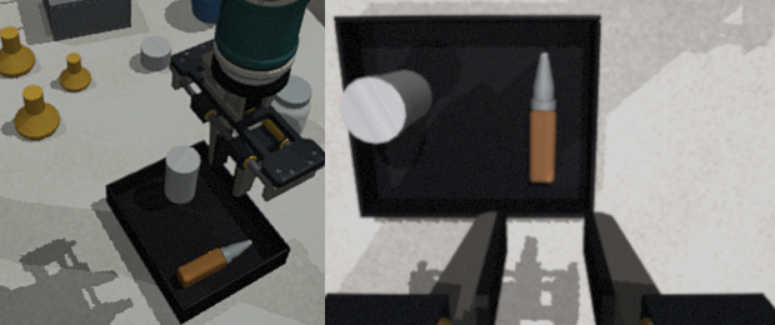

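```bash
python3 -c "
from h import *
a=(.5063,-.35,.23,.154)
for i in range(1,6): print(dl(a,(.5063,-.35+.045*i,.23+.008*i,.154+.14*i)))
a=(.5063,-.125,.27,.854)
for i in range(1,6): print(dl(a,(.5063-.018*i,-.125+.045*i,.27,.854+.129*i)))
a=(.4163,.1,.27,1.499)
for i in range(1,6): print(dl(a,(.4163-.004*i,.1+.032*i,.27,1.499)))
"
```

```text
(array([ 0.0069, -0.0445, -0.008 ]), -0.14)
(array([ 0.0138, -0.0889, -0.016 ]), -0.28)
(array([ 0.0207, -0.1334, -0.024 ]), -0.42)
(array([ 0.0276, -0.1779, -0.032 ]), -0.56)
(array([ 0.0345, -0.2223, -0.04  ]), -0.7)
(array([ 0.0221, -0.0431, -0.    ]), -0.129)
(array([ 0.0442, -0.0863, -0.    ]), -0.258)
(array([ 0.0663, -0.1294, -0.    ]), -0.387)
(array([ 0.0884, -0.1725, -0.    ]), -0.516)
(array([ 0.1105, -0.2157, -0.    ]), -0.645)
(array([ 0.0316, -0.0063, -0.    ]), -0.0)
(array([ 0.0633, -0.0126, -0.    ]), -0.0)
(array([ 0.0949, -0.0189, -0.    ]), -0.0)
(array([ 0.1265, -0.0251, -0.    ]), -0.0)
(array([ 0.1582, -0.0314, -0.    ]), -0.0)
```

Emit:
{"api": "jog_arm", "payload": {"linear": [[0.0069,-0.0445,-0.008],[0.0138,-0.0889,-0.016],[0.0207,-0.1334,-0.024],[0.0276,-0.1779,-0.032],[0.0345,-0.2223,-0.04]], "delta_rot": [[0,0,-0.14],[0,0,-0.28],[0,0,-0.42],[0,0,-0.56],[0,0,-0.7]]}}

```text
clock: 11.75
eef_pos: [0.5051, -0.1231, 0.2682]
orientation: [-3.139, 0.002, 0.86]
wrist_force: [0.3, 0.4, 0.5]
gripper_width: 0.37
```

Emit:
{"api": "jog_arm", "payload": {"linear": [[0.0221,-0.0431,0],[0.0442,-0.0863,0],[0.0663,-0.1294,0],[0.0884,-0.1725,0],[0.1105,-0.2157,0]], "delta_rot": [[0,0,-0.129],[0,0,-0.258],[0,0,-0.387],[0,0,-0.516],[0,0,-0.645]]}}

```text
clock: 12.25
eef_pos: [0.4142, 0.1011, 0.2682]
orientation: [-3.139, 0.001, 1.505]
wrist_force: [0.5, 0.9, 1.4]
gripper_width: 0.366
```

Emit:
{"api": "jog_arm", "payload": {"linear": [[0.0316,-0.0063,0],[0.0633,-0.0126,0],[0.0949,-0.0189,0],[0.1265,-0.0251,0],[0.1582,-0.0314,0]], "delta_rot": [[0,0,0],[0,0,0],[0,0,0],[0,0,0],[0,0,0]]}}

```text
clock: 12.75
eef_pos: [0.3949, 0.2605, 0.2679]
orientation: [-3.139, 0.002, 1.5]
wrist_force: [0.9, 0.3, 0.4]
gripper_width: 0.374
```

Emit:
{"api": "jog_arm", "payload": {"linear": [[0,0,0],[0,0,0],[0,0,0]], "delta_rot": [[0,0,0],[0,0,0],[0,0,0]]}}

```text
clock: 13.05
eef_pos: [0.396, 0.2584, 0.2686]
orientation: [-3.14, 0.002, 1.498]
wrist_force: [0.0, -0.7, 0.4]
gripper_width: 0.371
```

```bash
python3 - <<'E'
from h import *
from fit import chestpts
b=shot('wrist','wrist7'); print(bot.sense()['eef_pos'],bot.sense()['orientation'])
im=cv2.imread('pics/wrist7.png')
T=(.508,.2808,-.072,0.0)
draw(im,b,chestpts(T,[('l',a*80,q*100,93.5) for a,q in((-1,-1),(1,-1),(1,1),(-1,1),(-1,-1))]))
draw(im,b,chestpts(T,[('l',-125,q,103.5) for q in (-50,50)]),(0,255,0))
cv2.imwrite('pics/ov7.png',im)
E
```

```text
[0.39621469 0.2583855  0.26891636] [-3.14065292e+00  1.23942584e-03  1.49775313e+00]
```

View pics/ov7.png

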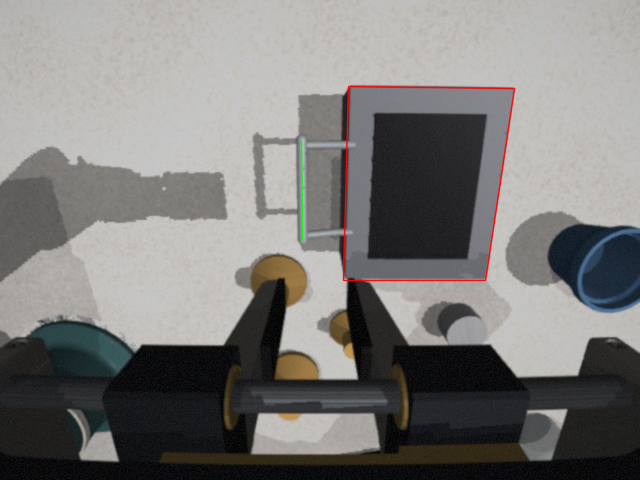

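```bash
python3 -c "
from h import *
print(dl((.3963,.26,.27,1.499),(.3833,.2898,.085,1.499)))
# arc of handle
for a in np.arange(0,1.71,.0): pass
" 2>/dev/null; python3 - <<'E'
from h import *
from fit import chestpts
T=[.508,.2808,-.072,0]
out=[]
n=26
p0=None
for i,a in enumerate(np.linspace(0,1.62,n)):
    T[3]=a; p=chestpts(T,[('l',-125,0,103.5)])[0]
    if p0 is None:p0=p
    if i%5==0: base=p
    if i%5==0: print('--')
    if i: 
        b=base if i%5 else pb
        print(i,round(a,3),dl((*b,1.499),(*p,1.499))[0],p.round(3))
    if i%5==0: pb=p
E
```

```text
(array([ 0.0288, -0.0151,  0.185 ]), -0.0)
--
1 0.065 [-0.      0.0016 -0.0132] [0.385 0.29  0.117]
2 0.13 [-0.      0.004  -0.0263] [0.387 0.29  0.13 ]
3 0.194 [-0.      0.0073 -0.0393] [0.391 0.289 0.143]
4 0.259 [-0.      0.0115 -0.0519] [0.395 0.289 0.155]
--
5 0.324 [-0.      0.0164 -0.0643] [0.4   0.289 0.168]
6 0.389 [-0.      0.0057 -0.012 ] [0.405 0.288 0.18 ]
7 0.454 [-0.      0.0122 -0.0237] [0.412 0.288 0.192]
8 0.518 [-0.      0.0195 -0.0349] [0.419 0.287 0.203]
9 0.583 [-0.      0.0274 -0.0456] [0.427 0.287 0.213]
--
10 0.648 [-0.      0.036  -0.0558] [0.436 0.286 0.224]
11 0.713 [-0.      0.0093 -0.0096] [0.445 0.285 0.233]
12 0.778 [-0.      0.0191 -0.0186] [0.455 0.285 0.242]
13 0.842 [-0.      0.0295 -0.0269] [0.465 0.284 0.25 ]
14 0.907 [-0.      0.0405 -0.0345] [0.476 0.283 0.258]
--
15 0.972 [-0.      0.0519 -0.0414] [0.487 0.282 0.265]
16 1.037 [-0.      0.0118 -0.0061] [0.499 0.281 0.271]
17 1.102 [-0.      0.024  -0.0115] [0.511 0.281 0.276]
18 1.166 [-0.      0.0366 -0.0161] [0.524 0.28  0.281]
19 1.231 [-0.      0.0494 -0.0198] [0.537 0.279 0.285]
--
20 1.296 [-0.      0.0624 -0.0227] [0.55  0.278 0.288]
21 1.361 [-0.      0.0132 -0.0021] [0.563 0.277 0.29 ]
22 1.426 [-0.      0.0265 -0.0033] [0.576 0.276 0.291]
23 1.49 [-0.      0.0398 -0.0036] [0.589 0.275 0.291]
24 1.555 [-0.      0.0531 -0.0031] [0.603 0.274 0.291]
--
25 1.62 [-0.      0.0664 -0.0017] [0.616 0.273 0.289]
```

Emit:
{"api": "jog_arm", "payload": {"linear": [[0.0144,-0.0075,0.02],[0.0288,-0.0151,0.06],[0.0288,-0.0151,0.1],[0.0288,-0.0151,0.13],[0.0288,-0.0151,0.14]], "delta_rot": [[0,0,0],[0,0,0],[0,0,0],[0,0,0],[0,0,0]]}}

```text
clock: 13.6
eef_pos: [0.3818, 0.2872, 0.1268]
orientation: [-3.138, 0.004, 1.498]
wrist_force: [-0.1, 0.6, 0.5]
gripper_width: 0.376
```

Emit:
{"api": "jog_arm", "payload": {"linear": [[0,0,0.015],[0,0,0.03],[0,0,0.041],[0,0,0.045],[0,0,0.045]], "delta_rot": [[0,0,0],[0,0,0],[0,0,0],[0,0,0],[0,0,0]]}}

```text
clock: 14.1
eef_pos: [0.3834, 0.2894, 0.0847]
orientation: [3.142, 0.0, 1.499]
wrist_force: [0.2, 0.2, -0.5]
gripper_width: 0.369
```

Emit:
{"api": "jog_arm", "payload": {"linear": [[0,0,0],[0,0,0],[0,0,0],[0,0,0],[0,0,0]], "delta_rot": [[0,0,0],[0,0,0],[0,0,0],[0,0,0],[0,0,0]], "grip": 0.0}}

```text
clock: 14.6
eef_pos: [0.3844, 0.2899, 0.0852]
orientation: [3.139, -0.001, 1.499]
wrist_force: [3.2, -1.3, 1.2]
gripper_width: 0.11
```

Emit:
{"api": "jog_arm", "payload": {"linear": [[0,0.0016,-0.0132],[0,0.004,-0.0263],[0,0.0073,-0.0393],[0,0.0115,-0.0519],[0,0.0164,-0.0643]], "delta_rot": [[0,0,0],[0,0,0],[0,0,0],[0,0,0],[0,0,0]]}}

```text
clock: 15.1
eef_pos: [0.4003, 0.2885, 0.1491]
orientation: [3.14, -0.001, 1.499]
wrist_force: [6.2, 0.6, -7.2]
gripper_width: 0.112
```

```bash
python3 - <<'E'
from h import *
shot('side','side8'); 
cv2.imwrite('pics/v8.png',cv2.resize(cv2.imread('pics/side8.png')[40:260,140:420],None,fx=2,fy=2))
E
```

```text
(no output)
```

View pics/v8.png

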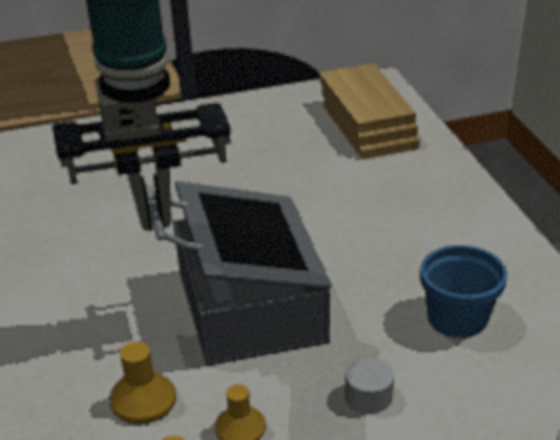

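Lid is lifting, held at the bar. Continue along the arc.

Emit:
{"api": "jog_arm", "payload": {"linear": [[0,0.0057,-0.012],[0,0.0122,-0.0237],[0,0.0195,-0.0349],[0,0.0274,-0.0456],[0,0.036,-0.0558]], "delta_rot": [[0,0,0],[0,0,0],[0,0,0],[0,0,0],[0,0,0]]}}

```text
clock: 15.65
eef_pos: [0.4346, 0.2859, 0.205]
orientation: [-3.139, 0.001, 1.5]
wrist_force: [-0.1, 1.4, -3.8]
gripper_width: 0.107
```

Emit:
{"api": "jog_arm", "payload": {"linear": [[0,0.0093,-0.0096],[0,0.0191,-0.0186],[0,0.0295,-0.0269],[0,0.0405,-0.0345],[0,0.0519,-0.0414]], "delta_rot": [[0,0,0],[0,0,0],[0,0,0],[0,0,0],[0,0,0]]}}

```text
clock: 16.15
eef_pos: [0.4853, 0.2824, 0.2479]
orientation: [-3.137, 0.001, 1.501]
wrist_force: [-7.5, -0.6, 7.6]
gripper_width: 0.11
```

Emit:
{"api": "jog_arm", "payload": {"linear": [[0,0.0118,-0.0061],[0,0.024,-0.0115],[0,0.0366,-0.0161],[0,0.0494,-0.0198],[0,0.0624,-0.0227]], "delta_rot": [[0,0,0],[0,0,0],[0,0,0],[0,0,0],[0,0,0]]}}

```text
clock: 16.65
eef_pos: [0.5496, 0.2777, 0.2706]
orientation: [-3.141, 0.0, 1.5]
wrist_force: [-3.5, -0.1, 1.0]
gripper_width: 0.111
```

Emit:
{"api": "jog_arm", "payload": {"linear": [[0,0.0132,-0.0021],[0,0.0265,-0.0033],[0,0.0398,-0.0036],[0,0.0531,-0.0031],[0,0.0664,-0.0017]], "delta_rot": [[0,0,0],[0,0,0],[0,0,0],[0,0,0],[0,0,0]]}}

```text
clock: 17.15
eef_pos: [0.6164, 0.2727, 0.2717]
orientation: [3.141, 0.0, 1.5]
wrist_force: [-2.9, -1.2, 3.3]
gripper_width: 0.112
```

Emit:
{"api": "jog_arm", "payload": {"linear": [[0,0,0],[0,0,0],[0,0,0]], "delta_rot": [[0,0,0],[0,0,0],[0,0,0]]}}

```text
clock: 17.45
eef_pos: [0.6165, 0.2727, 0.2715]
orientation: [3.139, -0.0, 1.499]
wrist_force: [2.2, -0.3, 4.0]
gripper_width: 0.106
```

```bash
python3 - <<'E'
from h import *
shot('side','side9'); shot('scene','scene9')
cv2.imwrite('pics/v9.png',np.hstack([cv2.imread('pics/side9.png')[0:240,140:480],cv2.imread('pics/scene9.png')[100:340,250:590]]))
E
```

```text
(no output)
```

View pics/v9.png

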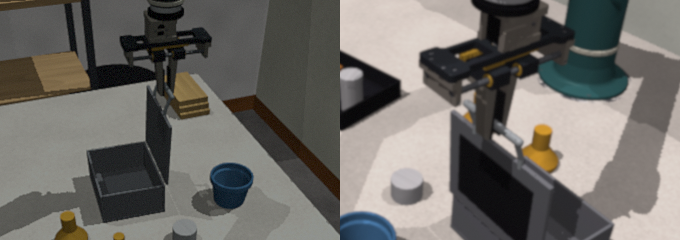

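Emit:
{"api": "jog_arm", "payload": {"linear": [[0,0,0],[0,0,0],[0,0,0],[0,0,-0.01],[0,0,-0.04]], "delta_rot": [[0,0,0],[0,0,0],[0,0,0],[0,0,0],[0,0,0]], "grip": 0.37}}

```text
clock: 18.05
eef_pos: [0.6139, 0.2724, 0.3079]
orientation: [-3.136, 0.003, 1.5]
wrist_force: [1.4, -0.5, -0.5]
gripper_width: 0.371
```

```bash
python3 - <<'E'
from h import *
a=(.616,.273,.3105,1.499)
for t in [(.616,.253,.34,1.499),(.616,.21,.34,1.60),(.61,.165,.34,1.75),(.60,.12,.34,1.9),(.59,.08,.34,2.05)]: print(dl(a,t))
a=(.59,.08,.34,2.05)
for t in [(.59,.068,.31,2.2),(.59,.068,.27,2.35),(.59,.068,.23,2.5),(.59,.068,.19,2.65),(.59,.068,.15,2.8)]: print(dl(a,t))
E
```

```text
(array([-0.0199,  0.0014, -0.0295]), -0.0)
(array([-0.0628,  0.0045, -0.0295]), -0.101)
(array([-0.1082,  0.0018, -0.0295]), -0.251)
(array([-0.1538, -0.005 , -0.0295]), -0.401)
(array([-0.1944, -0.0121, -0.0295]), -0.551)
(array([-0.0106, -0.0055,  0.03  ]), -0.15)
(array([-0.0106, -0.0055,  0.07  ]), -0.3)
(array([-0.0106, -0.0055,  0.11  ]), -0.45)
(array([-0.0106, -0.0055,  0.15  ]), -0.6)
(array([-0.0106, -0.0055,  0.19  ]), -0.75)
```

Emit:
{"api": "jog_arm", "payload": {"linear": [[-0.005,0,-0.0295],[-0.0498,0.003,-0.0295],[-0.0982,0.0018,-0.0295],[-0.146,-0.005,-0.0295],[-0.1944,-0.0121,-0.0295]], "delta_rot": [[0,0,0],[0,0,-0.101],[0,0,-0.251],[0,0,-0.401],[0,0,-0.551]], "grip": 0.9}}

```text
clock: 18.55
eef_pos: [0.5895, 0.0795, 0.3406]
orientation: [3.141, 0.0, 2.053]
wrist_force: [0.2, -0.9, -0.3]
gripper_width: 0.785
```

Emit:
{"api": "jog_arm", "payload": {"linear": [[-0.0106,-0.0055,0.03],[-0.0106,-0.0055,0.07],[-0.0106,-0.0055,0.11],[-0.0106,-0.0055,0.15],[-0.0106,-0.0055,0.19]], "delta_rot": [[0,0,-0.15],[0,0,-0.3],[0,0,-0.45],[0,0,-0.6],[0,0,-0.75]]}}

```text
clock: 19.05
eef_pos: [0.5902, 0.0693, 0.1494]
orientation: [3.141, 0.001, 2.803]
wrist_force: [-0.2, -1.0, -0.7]
gripper_width: 0.898
```

Emit:
{"api": "jog_arm", "payload": {"linear": [[0,0,0],[0,0,0],[0,0,0]], "delta_rot": [[0,0,-0.14],[0,0,-0.27],[0,0,-0.27]]}}

```text
clock: 19.35
eef_pos: [0.5902, 0.0693, 0.1501]
orientation: [3.141, -0.0, 3.067]
wrist_force: [0.2, 0.2, -0.4]
gripper_width: 0.898
```

```bash
python3 - <<'E'
from h import *
b=shot('wrist','wrist10'); print(bot.sense()['eef_pos'],bot.sense()['orientation'],bot.sense()['qpos'].round(2))
im=cv2.imread('pics/wrist10.png'); draw(im,b,ring(.590,.0682,.04,.029)); draw(im,b,ring(.590,.0682,.0,.029),(0,255,0)); cv2.imwrite('pics/ov10.png',im)
E
```

```text
[0.5903196  0.06927442 0.15034556] [3.14118071e+00 2.33099712e-04 3.06394505e+00] [ 0.12  0.48 -0.38  1.78  0.22  0.92  1.14]
```

View pics/ov10.png

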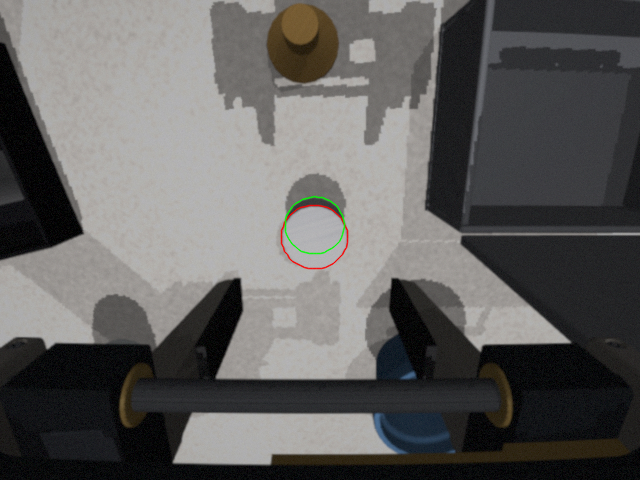

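Emit:
{"api": "jog_arm", "payload": {"linear": [[0,0,0.04],[0,0,0.08],[0,0,0.11],[0,0,0.13],[0,0,0.137]], "delta_rot": [[0,0,0],[0,0,0],[0,0,0],[0,0,0],[0,0,0]]}}

```text
clock: 19.9
eef_pos: [0.5889, 0.069, 0.0113]
orientation: [-3.141, -0.003, 3.064]
wrist_force: [0.0, 1.1, 0.4]
gripper_width: 0.897
```

Emit:
{"api": "jog_arm", "payload": {"linear": [[0,0,0.002],[0,0,0.006],[0,0,0.007],[0,0,0.007]], "delta_rot": [[0,0,0],[0,0,0],[0,0,0],[0,0,0]]}}

```text
clock: 20.3
eef_pos: [0.5906, 0.0693, 0.0068]
orientation: [3.141, 0.001, 3.067]
wrist_force: [0.2, 0.3, 0.4]
gripper_width: 0.902
```

Emit:
{"api": "jog_arm", "payload": {"linear": [[0,0,0],[0,0,0],[0,0,0],[0,0,0],[0,0,0]], "delta_rot": [[0,0,0],[0,0,0],[0,0,0],[0,0,0],[0,0,0]], "grip": 0.3}}

```text
clock: 20.8
eef_pos: [0.5901, 0.0691, 0.0062]
orientation: [-3.141, 0.0, 3.067]
wrist_force: [-0.5, -1.0, 3.1]
gripper_width: 0.62
```

Emit:
{"api": "jog_arm", "payload": {"linear": [[0,0,-0.01],[0,0,-0.04],[0,0,-0.08],[0,0,-0.12],[0,0,-0.15]], "delta_rot": [[0,0,0],[0,0,0],[0,0,0],[0,0,0],[0,0,0]]}}

```text
clock: 21.3
eef_pos: [0.5905, 0.0696, 0.159]
orientation: [3.141, 0.002, 3.067]
wrist_force: [0.9, -0.7, -1.3]
gripper_width: 0.627
```

```bash
python3 - <<'E'
from h import *
from fit import chestpts
for l in [(0,-36,0),(0,42,0)]: print(l,chestpts((.508,.2808,-.072,0),[('b',*l)]))
p=chestpts((.508,.2808,-.072,0),[('b',0,-36,0)])[0]
print(dl((.590,.0682,.156,3.07),(*p[:2],.156,3.07)))
E
```

```text
(0, -36, 0) [[0.50541024 0.24489327 0.        ]]
(0, 42, 0) [[0.51102139 0.32269118 0.        ]]
(array([ 0.097 ,  0.1702, -0.    ]), -0.0)
```

Emit:
{"api": "jog_arm", "payload": {"linear": [[0.03,0,-0.01],[0.07,0,-0.01],[0.0978,0.01,-0.01],[0.0978,0.05,-0.01],[0.0978,0.09,-0.01]], "delta_rot": [[0,0,0],[0,0,0],[0,0,0],[0,0,0],[0,0,0]]}}

```text
clock: 21.8
eef_pos: [0.4987, 0.1662, 0.1669]
orientation: [-3.141, 0.001, 3.065]
wrist_force: [1.8, 1.1, -0.2]
gripper_width: 0.625
```

Emit:
{"api": "jog_arm", "payload": {"linear": [[0,0.04,0],[0,0.065,0],[0,0.077,0],[0,0.079,0],[0,0.079,0]], "delta_rot": [[0,0,0],[0,0,0],[0,0,0],[0,0,0],[0,0,0]]}}

```text
clock: 22.3
eef_pos: [0.505, 0.2438, 0.1658]
orientation: [-3.14, -0.0, 3.066]
wrist_force: [0.1, -1.3, -1.0]
gripper_width: 0.627
```

```bash
python3 - <<'E'
from h import *
from fit import chestpts
b=shot('wrist','wrist11'); d=shot('side','side11'); print(bot.sense()['eef_pos'],bot.sense()['orientation'])
T=(.508,.2808,-.072,0)
for n,cc in (('side11',d),('wrist11',b)):
    im=cv2.imread(f'pics/{n}.png')
    draw(im,cc,chestpts(T,[('b',a*80,q*100,85) for a,q in((-1,-1),(1,-1),(1,1),(-1,1),(-1,-1))]))
    draw(im,cc,chestpts(T,[('b',a*74,q*94,6) for a,q in((-1,-1),(1,-1),(1,1),(-1,1),(-1,-1))]),(0,255,0))
    cv2.imwrite(f'pics/{n}o.png',im)
a=cv2.imread('pics/side11o.png')[20:260,150:400];b=cv2.imread('pics/wrist11o.png')[0:480]
cv2.imwrite('pics/v11.png',np.hstack([cv2.resize(a,(300,288)),cv2.resize(b,(384,288))]))
E
```

```text
[0.50532171 0.24308965 0.16585313] [-3.14024779e+00 -1.49539950e-04  3.06478826e+00]
```

View pics/v11.png

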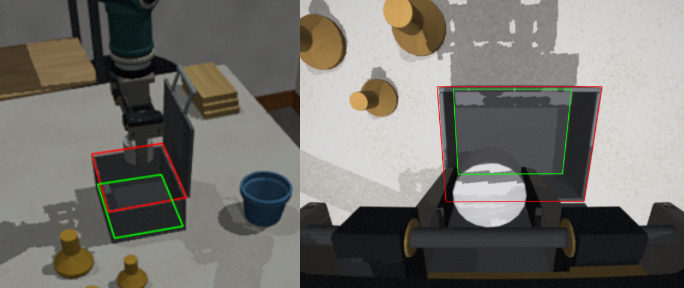

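Emit:
{"api": "jog_arm", "payload": {"linear": [[0,0.001,0.04],[0,0.001,0.08],[0,0.001,0.115],[0,0.001,0.135],[0,0.001,0.145]], "delta_rot": [[0,0,0],[0,0,0],[0,0,0],[0,0,0],[0,0,0]]}}

```text
clock: 22.9
eef_pos: [0.5044, 0.2437, 0.019]
orientation: [-3.139, -0.003, 3.065]
wrist_force: [-0.1, -0.3, -1.2]
gripper_width: 0.626
```

Emit:
{"api": "jog_arm", "payload": {"linear": [[0,0,0.003],[0,0,0.007],[0,0,0.009],[0,0,0.009]], "delta_rot": [[0,0,0],[0,0,0],[0,0,0],[0,0,0]]}}

```text
clock: 23.3
eef_pos: [0.5057, 0.2461, 0.0127]
orientation: [3.141, 0.001, 3.067]
wrist_force: [1.1, 0.1, -1.2]
gripper_width: 0.624
```

Release, with slight opening only, and rise.

Emit:
{"api": "jog_arm", "payload": {"linear": [[0,0,0.001],[0,0,0.001],[0,0,0],[0,0,-0.01],[0,0,-0.04]], "delta_rot": [[0,0,0],[0,0,0],[0,0,0],[0,0,0],[0,0,0]], "grip": 0.72}}

```text
clock: 23.8
eef_pos: [0.5035, 0.2452, 0.0509]
orientation: [-3.139, -0.004, 3.067]
wrist_force: [-0.0, 1.0, 0.0]
gripper_width: 0.719
```

Emit:
{"api": "jog_arm", "payload": {"linear": [[0,0,-0.04],[0,0,-0.08],[0,0,-0.12],[0,0,-0.13],[0,0,-0.13]], "delta_rot": [[0,0,0],[0,0,0],[0,0,0],[0,0,0],[0,0,0]]}}

```text
clock: 24.3
eef_pos: [0.5063, 0.2466, 0.1845]
orientation: [3.14, 0.004, 3.067]
wrist_force: [0.2, 0.2, -0.2]
gripper_width: 0.719
```

```bash
python3 - <<'E'
from h import *
b=shot('wrist','wrist12'); d=shot('side','side12'); print(bot.sense()['eef_pos'])
a=cv2.imread('pics/side12.png')[60:260,180:400];b=cv2.imread('pics/wrist12.png')
cv2.imwrite('pics/v12.png',np.hstack([cv2.resize(a,(330,300)),cv2.resize(b,(400,300))]))
E
```

```text
[0.50461919 0.24552261 0.18131451]
```

View pics/v12.png

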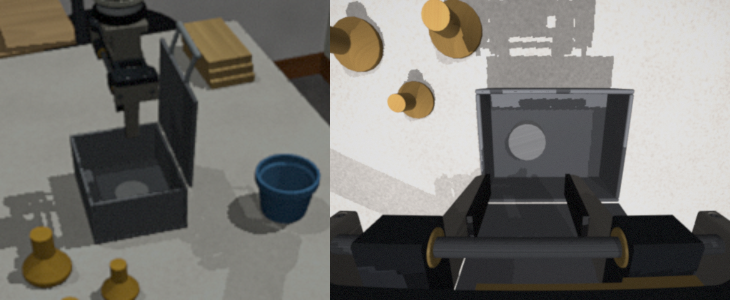

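Emit:
{"api": "jog_arm", "payload": {"linear": [[0.01,-0.04,0],[0.03,-0.085,0],[0.045,-0.13,0],[0.058,-0.165,0],[0.0608,-0.1793,0]], "delta_rot": [[0,0,0],[0,0,0],[0,0,0],[0,0,0],[0,0,0]], "grip": 0.55}}

```text
clock: 24.9
eef_pos: [0.428, 0.0681, 0.18]
orientation: [-3.139, -0.005, 3.063]
wrist_force: [-0.4, 0.4, 0.6]
gripper_width: 0.552
```

Emit:
{"api": "jog_arm", "payload": {"linear": [[0,0,0.01],[0,0,0.02],[0,0,0.02],[0,0,0.02]], "delta_rot": [[0,0,0],[0,0,0],[0,0,0],[0,0,0]]}}

```text
clock: 25.3
eef_pos: [0.4309, 0.0731, 0.1611]
orientation: [3.141, -0.002, 3.069]
wrist_force: [-0.7, -0.0, -0.2]
gripper_width: 0.547
```

```bash
python3 - <<'E'
from h import *
b=shot('wrist','wrist13'); print(bot.sense()['eef_pos'])
im=cv2.imread('pics/wrist13.png'); draw(im,b,ring(.4315,.0712,.062,.013)); draw(im,b,ring(.4315,.0712,.005,.03),(0,255,0)); cv2.imwrite('pics/ov13.png',im)
E
```

```text
[0.43113376 0.0729754  0.16144825]
```

View pics/ov13.png

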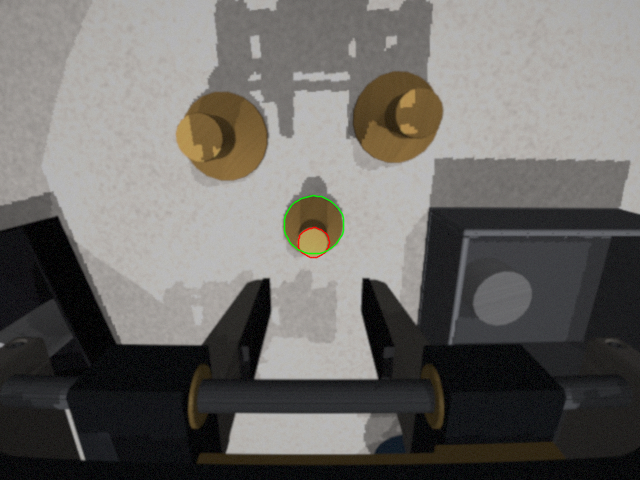

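Emit:
{"api": "jog_arm", "payload": {"linear": [[0,-0.0015,0.04],[0,-0.0015,0.08],[0,-0.0015,0.11],[0,-0.0015,0.123],[0,-0.0015,0.129]], "delta_rot": [[0,0,0],[0,0,0],[0,0,0],[0,0,0],[0,0,0]]}}

```text
clock: 25.85
eef_pos: [0.4304, 0.071, 0.0316]
orientation: [-3.142, -0.002, 3.068]
wrist_force: [-0.1, 1.0, -0.5]
gripper_width: 0.547
```

Emit:
{"api": "jog_arm", "payload": {"linear": [[0,0,0],[0,0,0],[0,0,0]], "delta_rot": [[0,0,0],[0,0,0],[0,0,0]]}}

```text
clock: 26.15
eef_pos: [0.4319, 0.0705, 0.0339]
orientation: [3.141, 0.002, 3.067]
wrist_force: [0.4, -0.1, -0.6]
gripper_width: 0.552
```

Emit:
{"api": "jog_arm", "payload": {"linear": [[0,0,0],[0,0,0],[0,0,0],[0,0,0],[0,0,0]], "delta_rot": [[0,0,0],[0,0,0],[0,0,0],[0,0,0],[0,0,0]], "grip": 0.0}}

```text
clock: 26.65
eef_pos: [0.4312, 0.0702, 0.0332]
orientation: [-3.141, 0.0, 3.067]
wrist_force: [-0.3, -0.9, 4.0]
gripper_width: 0.269
```

Emit:
{"api": "jog_arm", "payload": {"linear": [[0,0,-0.01],[0,0,-0.04],[0,0,-0.08],[0,0,-0.12],[0,0,-0.15]], "delta_rot": [[0,0,0],[0,0,0],[0,0,0],[0,0,0],[0,0,0]]}}

```text
clock: 27.15
eef_pos: [0.4312, 0.0706, 0.1856]
orientation: [3.141, 0.002, 3.067]
wrist_force: [1.0, 0.1, -1.5]
gripper_width: 0.27
```

```bash
python3 - <<'E'
from h import *
print(bot.sense()['eef_pos']);d=shot('side','side14')
cv2.imwrite('pics/v14.png',cv2.resize(d['frame'][100:300,150:400][:,:,::-1],None,fx=2,fy=2))
print(dl((.4311,.0715,.183,3.067),(.5110,.3227,.183,3.067)))
E
```

```text
[0.43115924 0.07063397 0.18559152]
(array([-0.061 ,  0.2565, -0.    ]), -0.0)
```

View pics/v14.png

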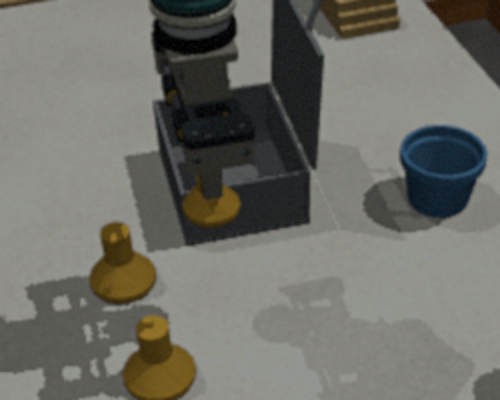

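Emit:
{"api": "jog_arm", "payload": {"linear": [[-0.006,0.03,0],[-0.017,0.075,0],[-0.029,0.12,0],[-0.04,0.165,0],[-0.05,0.21,0]], "delta_rot": [[0,0,0],[0,0,0],[0,0,0],[0,0,0],[0,0,0]]}}

```text
clock: 27.7
eef_pos: [0.4967, 0.2774, 0.183]
orientation: [-3.141, -0.0, 3.067]
wrist_force: [0.9, -0.5, -1.1]
gripper_width: 0.267
```

Emit:
{"api": "jog_arm", "payload": {"linear": [[-0.008,0.034,0],[-0.0107,0.0458,0],[-0.0107,0.0478,0],[-0.0107,0.0478,0],[-0.0107,0.0478,0]], "delta_rot": [[0,0,0],[0,0,0],[0,0,0],[0,0,0],[0,0,0]]}}

```text
clock: 28.2
eef_pos: [0.5108, 0.3208, 0.1829]
orientation: [-3.14, -0.0, 3.065]
wrist_force: [-0.0, 0.2, -1.0]
gripper_width: 0.271
```

```bash
python3 - <<'E'
from h import *
b=shot('wrist','wrist15'); print(bot.sense()['eef_pos'])
E
```

```text
[0.51094229 0.32085186 0.18304467]
```

View pics/wrist15.png

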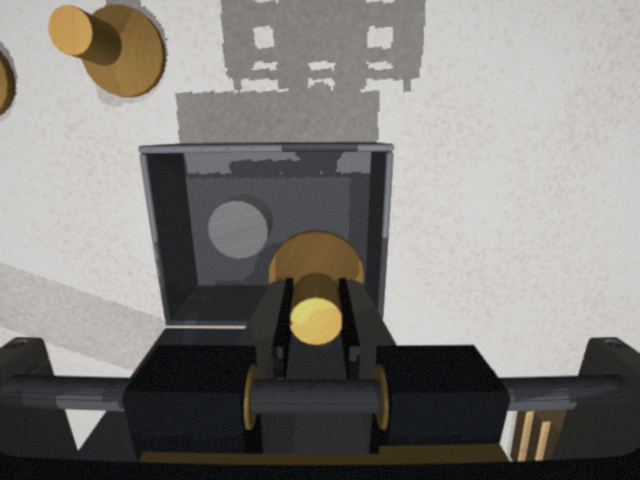

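Emit:
{"api": "jog_arm", "payload": {"linear": [[0,0,0.04],[0,0,0.08],[0,0,0.11],[0,0,0.128],[0,0,0.136]], "delta_rot": [[0,0,0],[0,0,0],[0,0,0],[0,0,0],[0,0,0]]}}

```text
clock: 28.75
eef_pos: [0.5101, 0.3207, 0.0452]
orientation: [-3.139, -0.002, 3.065]
wrist_force: [-0.3, -0.4, -1.8]
gripper_width: 0.272
```

Emit:
{"api": "jog_arm", "payload": {"linear": [[0,0,0.003],[0,0,0.006],[0,0,0.008],[0,0,0.008]], "delta_rot": [[0,0,0],[0,0,0],[0,0,0],[0,0,0]]}}

```text
clock: 29.15
eef_pos: [0.5112, 0.323, 0.0397]
orientation: [3.141, 0.001, 3.067]
wrist_force: [-0.7, -1.1, -0.0]
gripper_width: 0.27
```

Emit:
{"api": "jog_arm", "payload": {"linear": [[0,0,0],[0,0,0],[0,0,0],[0,0,-0.01],[0,0,-0.04]], "delta_rot": [[0,0,0],[0,0,0],[0,0,0],[0,0,0],[0,0,0]], "grip": 0.45}}

```text
clock: 29.65
eef_pos: [0.5092, 0.3217, 0.0775]
orientation: [-3.139, -0.004, 3.067]
wrist_force: [1.2, -0.2, 0.3]
gripper_width: 0.451
```

Emit:
{"api": "jog_arm", "payload": {"linear": [[0,0,-0.04],[0,0,-0.08],[0,0,-0.12],[0,0,-0.13],[0,0,-0.13]], "delta_rot": [[0,0,0],[0,0,0],[0,0,0],[0,0,0],[0,0,0]]}}

```text
clock: 30.15
eef_pos: [0.5117, 0.3236, 0.2116]
orientation: [3.139, 0.004, 3.067]
wrist_force: [-0.4, 0.7, -1.2]
gripper_width: 0.448
```

```bash
python3 - <<'E'
from h import *
b=shot('wrist','wrist16'); d=shot('side','side16'); print(bot.sense()['eef_pos'])
a=cv2.imread('pics/side16.png')[60:260,180:400];b=cv2.imread('pics/wrist16.png')
cv2.imwrite('pics/v16.png',np.hstack([cv2.resize(a,(330,300)),cv2.resize(b,(400,300))]))
E
```

```text
[0.51031464 0.32228811 0.20819024]
```

View pics/v16.png

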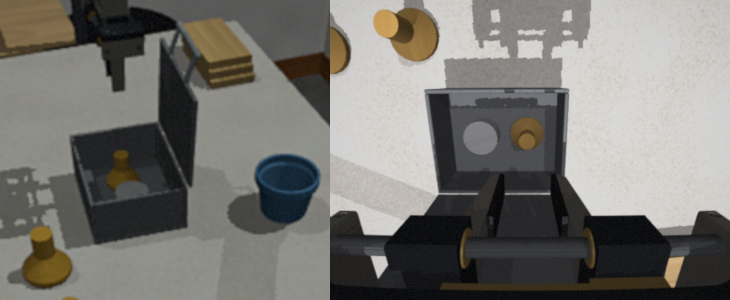

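```bash
python3 - <<'E'
from h import *
a=(.511,.3227,.209,3.067)
for i in range(1,6): print(dl(a,(.511-.004*i,.3227-.01*i,.209+.03*i,3.067-.14*i)))
a=(.491,.2727,.359,2.367)
for i in range(1,6): print(dl(a,(.491+.025*i,.2727,.359,2.367-.14*i)))
E
```

```text
(array([ 0.0032, -0.0103, -0.03  ]), 0.14)
(array([ 0.0065, -0.0205, -0.06  ]), 0.28)
(array([ 0.0097, -0.0308, -0.09  ]), 0.42)
(array([ 0.013 , -0.0411, -0.12  ]), 0.56)
(array([ 0.0162, -0.0514, -0.15  ]), 0.7)
(array([-0.0179,  0.0175, -0.    ]), 0.14)
(array([-0.0357,  0.035 , -0.    ]), 0.28)
(array([-0.0536,  0.0525, -0.    ]), 0.42)
(array([-0.0715,  0.0699, -0.    ]), 0.56)
(array([-0.0893,  0.0874, -0.    ]), 0.7)
```

Emit:
{"api": "jog_arm", "payload": {"linear": [[0.0032,-0.0103,-0.03],[0.0065,-0.0205,-0.07],[0.0097,-0.0308,-0.11],[0.013,-0.0411,-0.14],[0.0162,-0.0514,-0.15]], "delta_rot": [[0,0,0],[0,0,0.14],[0,0,0.28],[0,0,0.42],[0,0,0.56]], "grip": 0.37}}

```text
clock: 30.75
eef_pos: [0.4912, 0.2729, 0.3605]
orientation: [3.14, 0.001, 2.501]
wrist_force: [0.4, 0.2, -0.6]
gripper_width: 0.367
```

```bash
python3 - <<'E'
from h import *
a=(.491,.2727,.359,2.507)
for i in range(1,6): print(dl(a,(.491+.012*i,.2727-.015*i,.359,2.507-.14*i)))
a=(.551,.1977,.359,1.807)
print(dl(a,(.616,.1977,.359,1.499)))
E
```

```text
(array([-0.0186, -0.005 , -0.    ]), 0.14)
(array([-0.0371, -0.0099, -0.    ]), 0.28)
(array([-0.0557, -0.0149, -0.    ]), 0.42)
(array([-0.0742, -0.0199, -0.    ]), 0.56)
(array([-0.0928, -0.0248, -0.    ]), 0.7)
(array([-0.0152,  0.0632, -0.    ]), 0.308)
```

Emit:
{"api": "jog_arm", "payload": {"linear": [[-0.0186,-0.005,0],[-0.0371,-0.0099,0],[-0.0557,-0.0149,0],[-0.0742,-0.0199,0],[-0.0928,-0.0248,0]], "delta_rot": [[0,0,0.14],[0,0,0.28],[0,0,0.42],[0,0,0.56],[0,0,0.7]]}}

```text
clock: 31.25
eef_pos: [0.5507, 0.1968, 0.3566]
orientation: [-3.138, 0.001, 1.801]
wrist_force: [-0.2, -0.3, 0.2]
gripper_width: 0.367
```

Emit:
{"api": "jog_arm", "payload": {"linear": [[-0.007,0.03,0],[-0.0152,0.0632,0],[-0.0152,0.0632,0],[-0.0152,0.0632,0],[-0.0152,0.0632,0]], "delta_rot": [[0,0,0.15],[0,0,0.308],[0,0,0.308],[0,0,0.308],[0,0,0.308]]}}

```text
clock: 31.75
eef_pos: [0.6146, 0.1983, 0.3578]
orientation: [-3.139, 0.001, 1.502]
wrist_force: [-0.8, -0.2, -0.3]
gripper_width: 0.372
```

```bash
python3 - <<'E'
from h import *
from fit import chestpts
b=shot('wrist','wrist17'); print(bot.sense()['eef_pos'],bot.sense()['orientation'])
im=cv2.imread('pics/wrist17.png')
for a,col in((1.62,(0,0,255)),(1.57,(0,255,0))):
    T=(.508,.2808,-.072,a)
    draw(im,b,chestpts(T,[('l',-125,q,103.5) for q in (-50,50)]),col)
cv2.imwrite('pics/ov17.png',im)
E
```

```text
[0.61468725 0.19831828 0.358482  ] [-3.14027295e+00  3.58393369e-04  1.50129979e+00]
```

View pics/ov17.png

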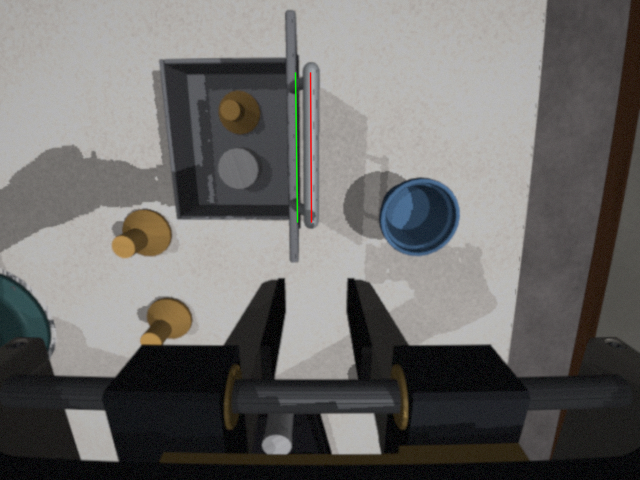

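Emit:
{"api": "jog_arm", "payload": {"linear": [[0.035,-0.0025,0],[0.065,-0.0047,0],[0.0751,-0.0054,0.02],[0.0751,-0.0054,0.055],[0.0751,-0.0054,0.075]], "delta_rot": [[0,0,0],[0,0,0],[0,0,0],[0,0,0],[0,0,0]]}}

```text
clock: 32.3
eef_pos: [0.6139, 0.2736, 0.282]
orientation: [-3.14, 0.001, 1.502]
wrist_force: [-0.6, -1.1, -0.2]
gripper_width: 0.369
```

Emit:
{"api": "jog_arm", "payload": {"linear": [[0,0,0.007],[0,0,0.0125],[0,0,0.0135],[0,0,0.0135],[0,0,0.0135]], "delta_rot": [[0,0,0],[0,0,0],[0,0,0],[0,0,0],[0,0,0]]}}

```text
clock: 32.8
eef_pos: [0.6163, 0.2734, 0.2717]
orientation: [3.14, -0.001, 1.499]
wrist_force: [-0.2, 0.5, 0.5]
gripper_width: 0.37
```

Emit:
{"api": "jog_arm", "payload": {"linear": [[0,0,0],[0,0,0],[0,0,0],[0,0,0],[0,0,0]], "delta_rot": [[0,0,0],[0,0,0],[0,0,0],[0,0,0],[0,0,0]], "grip": 0.0}}

```text
clock: 33.3
eef_pos: [0.616, 0.2732, 0.2707]
orientation: [3.141, -0.0, 1.499]
wrist_force: [-0.7, -0.2, 1.5]
gripper_width: 0.11
```

```bash
python3 - <<'E'
from h import *
from fit import chestpts
T=[.508,.2808,-.072,0]
A=np.linspace(1.62,0,26); P=[]
for a in A:
    T[3]=a; P.append(chestpts(T,[('l',-125,0,103.5)])[0])
for c in range(5):
    print([dl((*P[c*5],1.499),(*P[c*5+k],1.499))[0].tolist() for k in range(1,6)])
E
```

```text
[[0.0, -0.0133, -0.0014], [0.0, -0.0266, -0.0019], [0.0, -0.0399, -0.0016], [0.0, -0.0532, -0.0004], [0.0, -0.0664, 0.0017]]
[[0.0, -0.013, 0.0029], [0.0, -0.0258, 0.0066], [0.0, -0.0383, 0.0112], [0.0, -0.0505, 0.0166], [0.0, -0.0624, 0.0227]]
[[0.0, -0.0114, 0.0069], [0.0, -0.0224, 0.0145], [0.0, -0.0328, 0.0228], [0.0, -0.0426, 0.0318], [0.0, -0.0519, 0.0414]]
[[0.0, -0.0086, 0.0102], [0.0, -0.0166, 0.0209], [0.0, -0.0238, 0.0321], [0.0, -0.0303, 0.0437], [0.0, -0.036, 0.0558]]
[[0.0, -0.0049, 0.0124], [0.0, -0.0091, 0.0251], [0.0, -0.0124, 0.038], [0.0, -0.0148, 0.0511], [0.0, -0.0164, 0.0643]]
```

Emit:
{"api": "jog_arm", "payload": {"linear": [[0,-0.0133,-0.0014],[0,-0.0266,-0.0019],[0,-0.0399,-0.0016],[0,-0.0532,-0.0004],[0,-0.0664,0.0017]], "delta_rot": [[0,0,0],[0,0,0],[0,0,0],[0,0,0],[0,0,0]]}}

```text
clock: 33.8
eef_pos: [0.5496, 0.278, 0.2699]
orientation: [3.138, -0.001, 1.499]
wrist_force: [2.2, 0.1, 2.2]
gripper_width: 0.107
```

Emit:
{"api": "jog_arm", "payload": {"linear": [[0,-0.013,0.0029],[0,-0.0258,0.0066],[0,-0.0383,0.0112],[0,-0.0505,0.0166],[0,-0.0624,0.0227]], "delta_rot": [[0,0,0],[0,0,0],[0,0,0],[0,0,0],[0,0,0]]}}

```text
clock: 34.3
eef_pos: [0.487, 0.2827, 0.2466]
orientation: [3.139, -0.001, 1.499]
wrist_force: [2.2, 1.5, 0.1]
gripper_width: 0.11
```

Emit:
{"api": "jog_arm", "payload": {"linear": [[0,-0.0114,0.0069],[0,-0.0224,0.0145],[0,-0.0328,0.0228],[0,-0.0426,0.0318],[0,-0.0519,0.0414]], "delta_rot": [[0,0,0],[0,0,0],[0,0,0],[0,0,0],[0,0,0]]}}

```text
clock: 34.8
eef_pos: [0.4348, 0.2864, 0.2039]
orientation: [3.141, -0.0, 1.499]
wrist_force: [2.5, 2.2, 1.4]
gripper_width: 0.115
```

Emit:
{"api": "jog_arm", "payload": {"linear": [[0,-0.0086,0.0102],[0,-0.0166,0.0209],[0,-0.0238,0.0321],[0,-0.0303,0.0437],[0,-0.036,0.0558]], "delta_rot": [[0,0,0],[0,0,0],[0,0,0],[0,0,0],[0,0,0]]}}

```text
clock: 35.3
eef_pos: [0.3994, 0.2889, 0.148]
orientation: [3.141, -0.0, 1.499]
wrist_force: [3.1, 2.8, 0.2]
gripper_width: 0.113
```

Emit:
{"api": "jog_arm", "payload": {"linear": [[0,-0.0049,0.0124],[0,-0.0091,0.0251],[0,-0.0124,0.038],[0,-0.0148,0.0511],[0,-0.0164,0.0603]], "delta_rot": [[0,0,0],[0,0,0],[0,0,0],[0,0,0],[0,0,0]]}}

```text
clock: 35.8
eef_pos: [0.3843, 0.29, 0.0876]
orientation: [3.14, -0.001, 1.499]
wrist_force: [5.8, 1.8, 13.6]
gripper_width: 0.114
```

Emit:
{"api": "jog_arm", "payload": {"linear": [[0,0,0.002],[0,0,0.004],[0,0,0.005],[0,0,0.006],[0,0,0.006]], "delta_rot": [[0,0,0],[0,0,0],[0,0,0],[0,0,0],[0,0,0]]}}

```text
clock: 36.3
eef_pos: [0.3844, 0.2904, 0.0853]
orientation: [3.139, -0.0, 1.499]
wrist_force: [-3.7, -3.2, 32.5]
gripper_width: 0.109
```

Emit:
{"api": "jog_arm", "payload": {"linear": [[0,0,0],[0,0,-0.001],[0,0,-0.002],[0,0,-0.01],[0,0,-0.04]], "delta_rot": [[0,0,0],[0,0,0],[0,0,0],[0,0,0],[0,0,0]], "grip": 0.35}}

```text
clock: 36.8
eef_pos: [0.3812, 0.2881, 0.1206]
orientation: [-3.136, 0.005, 1.499]
wrist_force: [1.1, 0.5, -0.1]
gripper_width: 0.35
```

Emit:
{"api": "jog_arm", "payload": {"linear": [[0,0,-0.04],[0,0,-0.08],[0,0,-0.12],[-0.04,0,-0.14],[-0.06,0,-0.14]], "delta_rot": [[0,0,0],[0,0,0],[0,0,0],[0,0,0],[0,0,0]]}}

```text
clock: 37.3
eef_pos: [0.38, 0.2289, 0.2656]
orientation: [3.137, -0.002, 1.498]
wrist_force: [-0.4, 0.2, -0.3]
gripper_width: 0.348
```

Emit:
{"api": "jog_arm", "payload": {"linear": [[0,0,0],[0,0,0],[0,0,0],[0,0,0],[0,0,0]], "delta_rot": [[0,0,0],[0,0,0],[0,0,0],[0,0,0],[0,0,0]]}}

```text
clock: 37.8
eef_pos: [0.3788, 0.2307, 0.2621]
orientation: [-3.141, 0.0, 1.5]
wrist_force: [-0.1, -0.6, -0.1]
gripper_width: 0.349
```

```bash
python3 - <<'E'
from h import *
from fit import chestpts
b=shot('wrist','wrist20'); d=shot('side','side20'); s=shot('scene','scene20'); print(bot.sense()['eef_pos'],bot.sense()['clock'])
T=(.508,.2808,-.072,0)
for n,cc in (('wrist20',b),):
    im=cv2.imread(f'pics/{n}.png')
    draw(im,cc,chestpts(T,[('l',a*80,q*100,93.5) for a,q in((-1,-1),(1,-1),(1,1),(-1,1),(-1,-1))]))
    draw(im,cc,chestpts(T,[('l',-125,q,103.5) for q in (-50,50)]),(0,255,0))
    cv2.imwrite('pics/ov20.png',im)
# side crops before/after
a=cv2.imread('pics/side0.png')[120:240,180:320];b=cv2.imread('pics/side20.png')[120:240,180:320]
cv2.imwrite('pics/cmp.png',cv2.resize(np.hstack([a,b]),None,fx=2.8,fy=2.8))
E
```

```text
[0.37893209 0.23033442 0.26233486] 37.95
```

View pics/cmp.png

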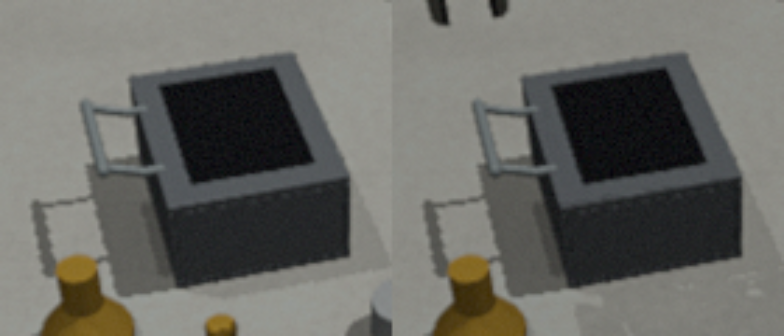

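View pics/scene20.png

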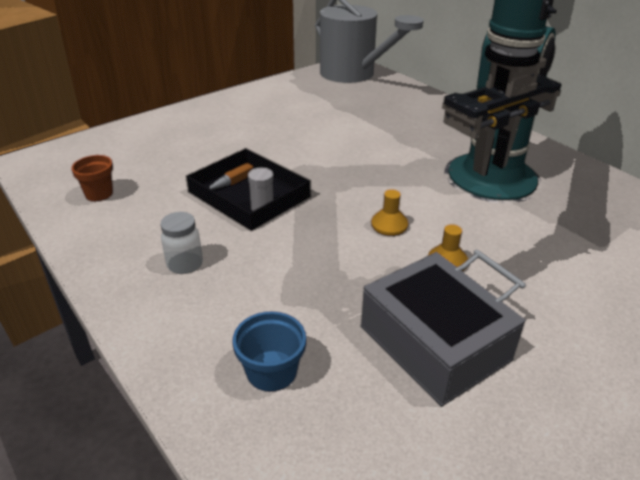

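View pics/ov20.png

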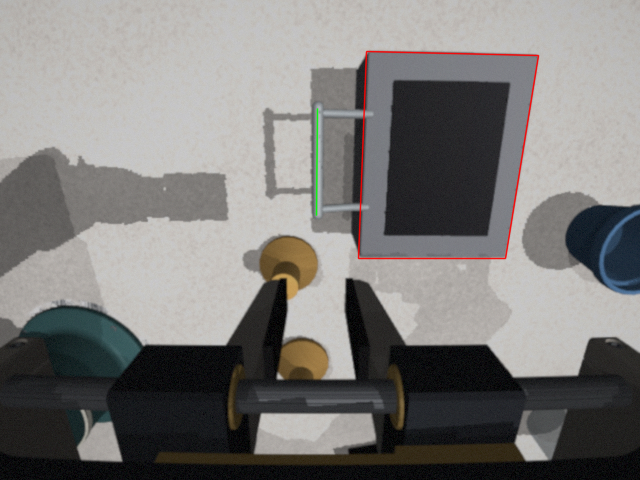

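View pics/side20.png

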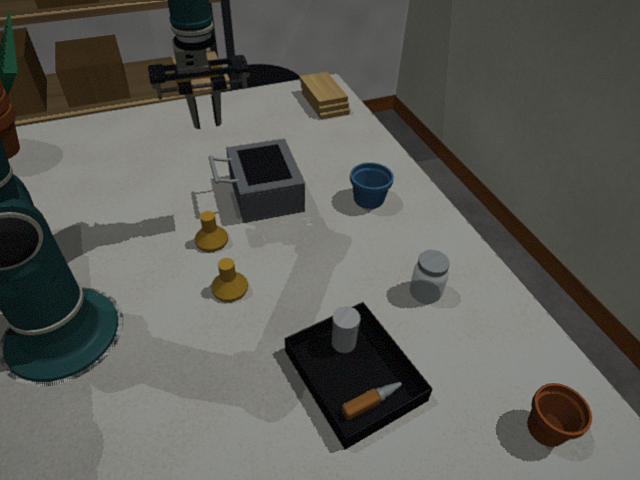

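```bash
python3 -c "
from workcell import bot
print(bot.sense()['wrist_force']); print(bot.close_job())"
```

```text
[ 0.38502559 -0.40730025  0.56251899]
the job is handed in; nothing more can be done
None
```

Both kits are made up and the job was handed in at about 38 s of the 141 s allowed.

- **Sowing kit:** the tall tin stands upright in the seed tray and the dibber lies flat on the tray's floor.
- **Feeding kit:** I swung the lid up to about 1.62 rad and stood the squat tin and the watering rose upright in the chest. The rose was the smallest of the three, its disc measuring about 59 mm against the 60 mm given; the other two measured about 77–79 mm. I then lowered the lid by its handle until it met the stop.

**Last checks:**
- The pictures show the tin and dibber in the tray.
- The squat tin and rose were both upright in the chest when I last saw them, just before the lid closed.
- The lid outline and handle match the fully shut model. The handle also ended at the height it had at the start, under about 32 N of downward push at the end.
- The blue pot, the jam jar and the two larger roses look unmoved.
- The arm is clear of everything, with the wrist force near zero.

**Disagreements:**
- Triangulated heights came out about 2–5 mm below the sizes given in the text, in line with the calibration error.
- The tall tin was gripped partly on its slip lid, at about 50.5 mm instead of 48 mm. It still stood straight when released.

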